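Mount a furniture leg between the discs of a painting stand

ROBOT

A 6-joint arm with a two-finger parallel gripper is mounted at the origin on the work surface. World frame = base frame: x ahead of the robot, y to its left, z up, the work surface at z = 0. Lengths are in m, angles in rad, forces in N, time in s.
With the tool pointing down it reaches from about 0.3 to 0.875 m from the base axis. Payload 6.4 kg.
Tool frame: the origin (TCP) lies at the very end of the fingers, on their centre line; the grasp point (between the pads) lies 19 mm behind it; z points along the fingers, y is the line along which they close (so a half turn about z gives the same grasp; the last joint's range is limited). The gripper opens to 85 mm and grips with 20 to 120 N. Pads are 22 mm wide; open, the fingers measure 114 mm over their backs; the gripper's body (76 mm by 85 mm) begins 54 mm behind the grasp point. The pads swing forward as they close: fully open they stand 13 mm farther back than shut.
Start: joints at [0.99, 0.181, 1.607, -0, 1.354, -0.206], TCP at [0.21, 0.535, 0.231] pointing down, gripper open.
Joint ranges: [-2.99, 2.99], [-0.89, 2.07], [0.3, 2.58], [-1.14, 4.28], [0, 2.63], [-3.12, 3.12]. Speed limits (rad/s): [2.57, 2.57, 3.01, 3.14, 3.14, 3.14].

INTERFACE

Orientations are given as a unit quaternion [w, x, y, z].
In Python, from bench import * gives the robot as it stands. The module is installed in compiled form; this text tells all that it offers.
- The arm moves only by the tool arm_command, never from a script. Its arguments are lists of equal length, an entry for each row: "dp": the shift along the tool's x, y, z in units of 0.25 m (1.0 is 0.25 m), a list of three; "turn": the turn, a rotation vector about the tool's x, y, z in units of 30 degrees (1.0 is 30 degrees), a list of three; "jaw": the opening, from 0 (shut) to 1 (fully open). A call has 1 to 5 rows; each row is the pose to reach, as a shift and turn from the pose commanded when the call began, along the tool's axes at that moment; what a row does not reach only later rows make up. A row lasts 1/8 s, in which the tool goes at most 62.5 mm and 10.7 degrees, less where a joint would pass 70% of its speed; a pose out of reach is approached as far as the arm can. A call with a number of a shift or a turn outside -1 to 1 is refused whole. A call with a gripper value outside its range is refused whole. The fingers move at their own pace and stop on an object; the grip force is fixed at half the most. Time passes only in rows, so rows that repeat a pose let the fingers close. It gives the time, the measured TCP pose, the force, the opening and the grip force at its end, in the units of the state.
- get_obs(): the state, without advancing time (a new reading comes with each control period).
- camera(name): name is "scene" or "top" or "wrist"; returns the picture (400x640x3 uint8, blue, green, red); there is no depth.
- get_calibration(name): a dict with "camera_matrix" (3x3 intrinsics, pixels), "R" (3x3) and "t" (3): a world point X has camera coordinates R X + t; the wrist camera has in their place "mount" (4x4, takes a point from camera to tool coordinates, whose origin is the TCP and whose axes are the flange's). Camera axes: x right, y down, z forward; pixel columns grow to the right and rows downward; lengths in m; the calibration is good to about 2 mm. The wrist camera is an equidistant fisheye: a pixel r from the principal point sees the ray r / f radians off the axis. A picture is of the moment at which its call begins: read the wrist's pose just before it. get_calibration takes no time and is no camera call.
- hand_in(): hands the job in; it is judged then, once.
The state is a dict: "time_s": time; "q": joint angles; "dq": joint speeds; "joint_efforts": joint torques, N m; "eef_pos": TCP position; "eef_rot": TCP orientation; "wrist_force": force on the tool from outside, world axes, zero at the start; "torque": the same for the moment, N m; "opening": opening from 0.0 (shut) to 1.0 (fully open); "grasp_force": force on a finger pad.
Only numpy, scipy, OpenCV 4.12 (cv2) and the standard library are available. Lean on these libraries where they do the work, as an engineer would, in place of code of your own. Each camera call takes 0.05 s, during which the arm holds its last target. There are 200 camera calls.

TASK

Mount the red furniture leg in the turning stand for its next coat: loosen the orange clamp knob on top of the tailstock, slide the tailstock back, and lay the leg on the two rests with its bare square end towards the fixed headstock. Then bring the tailstock up so that the leg is held snugly, without play, between the two rubber discs, and turn the clamp knob tight again. Do not let the leg fall over, and leave everything else on the bench standing where it is.

Things in the scene. Friction and masses are not known exactly. Their poses are not given: they have to be found in the camera images.
- stand: Turning stand fixed on the bench, for turning furniture legs while painting: aluminium bed 60 mm wide, 420 mm long along its y, top 50 mm above the bench, two feet 110 mm wide. Origin on the bench under the bed, z up. The turning axis runs along y at x = 0, 105 mm high. Between the two rests only the bed lies under the leg: there a gripper from above has room on both sides
- head_disc (a point): centre of the rubber face (56 mm across) of the fixed blue headstock's disc, at (0, 0.120, 0.105) of the stand; axes as the stand's; the face looks to the stand's -y. The headstock is 60 mm wide, 138 mm high, y 0.136 to 0.188 of the stand; behind it a hand wheel to y 0.24
- flat_rest (a point): top centre of the flat rubber-topped rest fixed on the bed, at (0, 0.095, 0.0825) of the stand, 52 mm wide (x), 22 mm long (y): it bears the leg's square block from below
- roller_rest (a point): middle of the pair of small rubber rollers fixed on the bed, at (0, -0.024, 0.088) of the stand, 20 mm long (y), 58 mm wide: it bears the round shaft from below. A leg on both rests has its axis on the turning axis within 1 mm, and can slide along it
- tailstock (a joint): position of the tailstock along the bed, 0 to 0.082 m; it grows as the tailstock is drawn back, to the stand's -y, away from the headstock. The free gap between the two rubber discs is 0.168 m + this value (about 0.032 with the leg mounted). Loose, it slides at 2 to 5 N, by the knob or by a push on the block; clamped, it withstands 40 N
- tail_disc (a point): centre of the rubber face (32 mm across) of the tailstock's disc, at (0, -0.048 - tailstock value, 0.105) of the stand; axes as the stand's; the face looks to the stand's +y
- tail_top (a point): centre of the top of the tailstock, under the knob, at (0, -0.110 - tailstock value, 0.130) of the stand: a blue block 56 mm wide (x), 50 mm long (y), its top 130 mm above the bench, with a spindle towards the headstock that carries the disc
- clamp_knob (a joint): angle of the orange clamp knob on top of the tailstock, 0 to 1.6 rad. 0 is hard tight (a stop); it grows as the knob is turned anticlockwise seen from above, which loosens. The clamp bites below 0.55 rad, is firm below 0.3 and free above 0.6; the knob stays where it is left. Turning takes 0.08 N m, rising to 0.15 N m when tight
- knob_grip (a point): middle of the knob's grip bar, on its vertical axis, at (0, -0.110 - tailstock value, 0.158) of the stand. The bar is 52 mm long, 13 mm thick, 22 mm high (147 to 169 mm above the bench). At knob angle 0 its length lies along the stand's x; it turns with the knob. Axes: x along the bar, z up
- red_leg: wooden furniture leg 200 mm long, about 0.15 kg, upright at the start: a bare square block 44 x 44 x 60 mm below, then a round red shaft 34 mm across, 140 mm long. Origin: centre of the square end face; z along the leg to the round end, x and y square to the block's faces. Centre of mass 82 mm from the square end. Lying on the bench on the block, its axis is level, 22 mm high
- red_leg_tip (a point): centre of the red leg's round end face, at (0, 0, 0.2) of the leg
- blue_leg: a second furniture leg of the same shape and size as the red one (200 mm tall, 44 mm square block below), with a blue shaft, standing upright; bystander. Origin: centre of its underside, z up
- yellow_tin: closed paint tin with a yellow band, 87 mm across, 104 mm high, 0.6 kg; bystander. Origin: centre of its underside
- green_tin: closed paint tin with a green band, 87 mm across, 104 mm high, 0.6 kg; bystander. Origin: centre of its underside
- block_a: white-painted wooden block lying flat, 100 (x) x 40 (y) x 26 (z) mm; bystander. Origin: centre of its underside
- block_b: a second white-painted wooden block, the same size, lying flat; bystander. Origin: centre of its underside
- glue_bottle: white bottle with a green cap, 54 mm across, 150 mm high, behind the turning stand; bystander. Origin: centre of its underside
- red_jar: open red jar, 72 mm across, 85 mm high, at the back of the bench; bystander. Origin: centre of its underside
- brush: paint brush lying flat, 200 mm long along its x, behind the turning stand; bystander
Not all that is in view belongs to the job. What is meant by the red_leg is not turquoise, and is the larger of those in its own colour.

How it is judged:
On the way, in this order (a step that is already met when the one before it is completed fails the run):
1. the clamp is loose and the tailstock has been drawn back far enough for the leg (value of joint clamp_knob above 0.5 rad and value of joint tailstock above 0.034 m), for 0.1 s.
2. the leg lies on the rests between the discs, square end towards the headstock (angle between the z axis of red_leg and the y axis of stand, either way round below 0.09 rad and distance between red_leg and head_disc below 0.055 m and x of red_leg in the frame of head_disc between -0.008 and 0.008 m and z of red_leg in the frame of head_disc between -0.008 and 0.008 m), for 0.2 s.
At the end, for the whole second after the job is handed in: The red leg lies at rest on the turning axis (both its end centres within 7 mm of the disc centres), its square end on the headstock's disc and its round end on the tailstock's disc, with no more than 2.5 mm of gap at either, and the clamp knob is tight (below 0.3 rad) (y of red_leg in the frame of head_disc above -0.0025 m and distance between red_leg and head_disc below 0.007 m and y of red_leg_tip in the frame of tail_disc below 0.0025 m and distance between red_leg_tip and tail_disc below 0.007 m and value of joint clamp_knob below 0.3 rad and linear speed of red_leg below 0.02 m/s and angular speed of red_leg below 0.2 rad/s); the robot touches nothing.
It fails at once if the red leg falls over (it turns faster than 7 rad/s) (angular speed of red_leg above 7 rad/s).
It fails at once if a bystander is shifted by more than 30 mm or knocked over (distance of any of blue_leg, yellow_tin, green_tin, block_a, block_b, glue_bottle, red_jar, brush from where it was at the start of the episode above 0.03 m or angle between any of blue_leg, yellow_tin, green_tin, block_a, block_b, glue_bottle, red_jar's own z axis and vertical above 0.4 rad).
It also fails if it takes over 72 s, if anything falls off the work surface, if the arm or the gripper's body presses on something with over 40 N, if the wrist force passes 120 N, or if a joint passes its speed limit or range.

## Working session

There is one attempt and no reset: what is moved stays moved. The work goes in short steps, Python scripts to look and compute and a tool call to move; the robot and the scene stay as the last step left them, time stands still between calls to the robot, and variables do not carry over. Pictures are saved under pics/ and viewed, at most 13 in all, crops included, and the job is handed in when it is done.

Besides the shell and the picture viewer there is one more tool, called after "Request:" in YAML: its name, and indented under it one key for each argument. arm_command: Moves the arm, as the interface text tells. Its arguments: {"type":"object","properties":{"dp":{"type":"array"},"turn":{"type":"array"},"jaw":{"type":"array"}},"required":["dp","turn","jaw"]}

```bash
mkdir -p pics; python3 - <<'E'
from bench import *
import cv2
for n in ("scene","top"):
    cv2.imwrite(f"pics/{n}0.png",camera(n)); c=get_calibration(n); print(n,c)
c=get_calibration("wrist");print(c)
o=get_obs();print(o)
E
```

```text
scene {'camera_matrix': array([[380.55571256,   0.        , 320.00847505],
       [  0.        , 380.55571256, 202.58655419],
       [  0.        ,   0.        ,   1.        ]]), 'R': array([[ 0.35799426,  0.93369683, -0.0070955 ],
       [ 0.71888176, -0.28046424, -0.63604152],
       [-0.59585999,  0.22259839, -0.77162221]]), 't': array([-0.18928839, -0.299861  ,  1.51611257])}
top {'camera_matrix': array([[491.08135424,   0.        , 322.29229553],
       [  0.        , 491.08135424, 213.33715877],
       [  0.        ,   0.        ,   1.        ]]), 'R': array([[-0.02315089, -0.99967921,  0.0102724 ],
       [-0.98616906,  0.02114882, -0.16438768],
       [ 0.1641177 , -0.01393604, -0.98634232]]), 't': array([-0.00580957,  0.60188442,  1.42893001])}
{'camera_matrix': array([[309.70691629,   0.        , 321.74396796],
       [  0.        , 309.70691629, 201.59348356],
       [  0.        ,   0.        ,   1.        ]]), 'mount': array([[ 4.32066994e-05, -9.57968590e-01, -2.86873104e-01,
         7.50079426e-02],
       [ 9.99999746e-01,  2.45493738e-04, -6.69176017e-04,
        -1
[... 201 characters left out ...]
1, 'q': array([ 9.89719799e-01,  1.81472339e-01,  1.60789345e+00,  2.39869616e-05,
        1.35379822e+00, -2.06297342e-01]), 'dq': array([-1.36054723e-03, -1.72905177e-03, -2.60003308e-03,  2.65049832e-05,
       -5.05203981e-04, -9.39899145e-04]), 'joint_efforts': array([-2.22758831e-04, -4.45880055e+01, -3.52240133e+01, -2.92710602e-04,
        4.09896587e-03,  5.01250156e-06]), 'eef_pos': array([0.21019045, 0.53468199, 0.23047813]), 'eef_rot': array([-3.12196371e-04,  1.86297312e-01,  9.82493101e-01, -7.21080423e-04]), 'wrist_force': array([ 0.3293464 , -0.0241077 ,  0.16440823]), 'torque': array([ 0.04628112, -0.00887158,  0.02426863]), 'grasp_force': 0.0, 'opening': 1.0000137501121589}
```

View pics/top0.png

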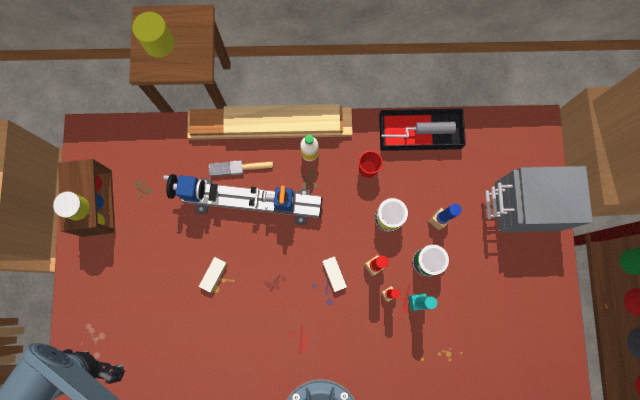

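View pics/scene0.png

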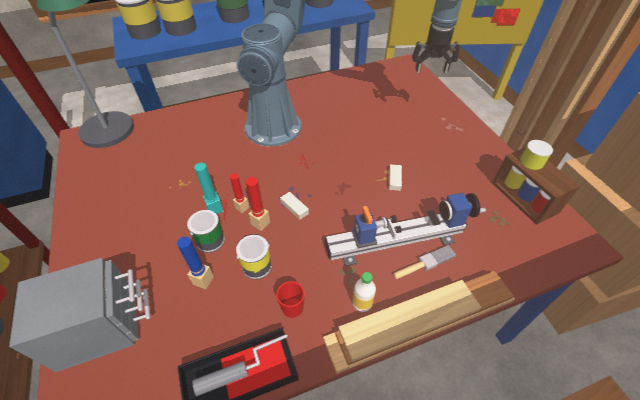

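Red-leg candidates (top view): the red one at (377,264), a smaller red one at (391,294), a turquoise one at (423,302). The one at (377,264) is the larger of the red pair. I'll confirm in an enlarged crop.

```bash
python3 - <<'E'
import cv2,numpy as np
t=cv2.imread("pics/top0.png");s=cv2.imread("pics/scene0.png")
a=cv2.resize(t[165:225,160:330],None,fx=4.7,fy=4.7,interpolation=cv2.INTER_CUBIC)[:, :799]
b=cv2.resize(t[245:315,345:445],None,fx=4,fy=4,interpolation=cv2.INTER_CUBIC)
c=cv2.resize(s[160:230,190:290],None,fx=4,fy=4,interpolation=cv2.INTER_CUBIC)
bc=np.hstack([b,c])[:,:799]
cv2.imwrite("pics/crop1.png",np.vstack([np.pad(a,((0,0),(0,799-a.shape[1]),(0,0))),bc]))
print(a.shape,bc.shape)
E
```

```text
(282, 799, 3) (280, 799, 3)
```

View pics/crop1.png

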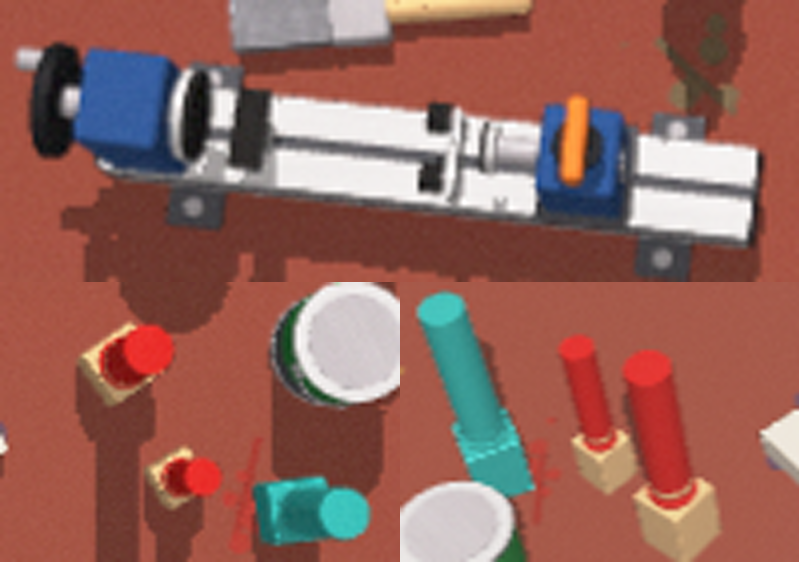

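```bash
cat > h.py <<'E'
import numpy as np,cv2
from scipy.spatial.transform import Rotation as Rn
from bench import *
def ray(name,u,v,z):
    c=get_calibration(name);K,R,t=c["camera_matrix"],c["R"],c["t"]
    d=R.T@np.linalg.inv(K)@[u,v,1];o=-R.T@t
    return o+d*(z-o[2])/d[2]
def rot(o): return Rn.from_quat(np.roll(o["eef_rot"],-1))
def wray(o,u,v,z):  # wrist pixel -> world at height z
    c=get_calibration("wrist");K,M=c["camera_matrix"],c["mount"]
    p=np.array([u-K[0,2],v-K[1,2]])/K[0,0];th=np.hypot(*p)
    d=np.r_[p/th*np.sin(th),np.cos(th)]
    Rw=rot(o);d=Rw.apply(M[:3,:3]@d);c0=o["eef_pos"]+Rw.apply(M[:3,3])
    return c0+d*(z-c0[2])/d[2]
def wproj(o,X):
    c=get_calibration("wrist");K,M=c["camera_matrix"],c["mount"]
    p=M[:3,:3].T@(rot(o).inv().apply(np.array(X)-o["eef_pos"])-M[:3,3])
    th=np.arctan2(np.hypot(p[0],p[1]),p[2]);r=K[0,0]*th/np.hypot(p[0],p[1])
    return K[0,2]+r*p[0],K[1,2]+r*p[1]
def show():
    o=get_obs();print("t",round(o["time_s"],2),"p",o["eef_pos"].round(4),"open",round(o["opening"],3),"gf",round(o["grasp_force"],1),"F",o["wrist_force"].round(1));print(rot(o).as_matrix().round(4).tolist(),"q",o["q"].round(2));return o
E
python3 - <<'E'
from h import *
f=lambda x,y:(160+x/4.7,165+y/4.7)
for n,(x,y),z in [("endA",(762,150),.05),("endB",(748,240),.05),("flat",(250,128),.0825),("roller",(436,146),.088),("knob",(574,138),.169),("barT",(577,100),.169),("barB",(572,180),.169),("edgeA",(272,95),.05),("bedB",(250,184),.05),
 ]:
    print(n,ray("top",*f(x,y),z).round(4))
print("tip",ray("top",382,262.3,.2), "scene tip",ray("scene",190+650/4,160+(368-282)/4,.2))
for n,(u,v),z in [("blueleg tip",(454,210),.2),("yel",(392,212),.104),("green",(432,260),.104),("small",(395,294),.14),("turq",(431,303),.2),("blkA",(213,275),.026),("blkB",(335,274),.026),("bottle",(309,142),.15),("jar",(370,160),.085)]: print(n,ray("top",u,v,z).round(3))
# block top corners (crop b): z=.06
for x,y in [(80,352-282),(128,322-282),(118,402-282)]: print(ray("top",345+x/4,245+y/4,.06).round(4))
E
```

```text
endA [ 0.652  -0.0199  0.05  ]
endB [ 0.5935 -0.0096  0.05  ]
flat [0.6664 0.3024 0.0825]
roller [0.6512 0.1849 0.088 ]
knob [0.6377 0.0929 0.169 ]
barT [0.6606 0.0909 0.169 ]
barB [0.6124 0.0943 0.169 ]
edgeA [0.6948 0.2954 0.05  ]
bedB [0.6367 0.3088 0.05  ]
tip [ 0.44119169 -0.17287154  0.2       ] scene tip [0.5480799  0.09061341 0.2       ]
blueleg tip [ 0.578 -0.374  0.2  ]
yel [ 0.592 -0.221  0.104]
green [ 0.451 -0.329  0.104]
small [ 0.357 -0.213  0.14 ]
turq [ 0.332 -0.297  0.2  ]
blkA [0.426 0.312 0.026]
blkB [ 0.42  -0.053  0.026]
bottle [0.793 0.016 0.15 ]
jar [ 0.755 -0.165  0.085]
[ 0.4505 -0.1414  0.06  ]
[ 0.4718 -0.1777  0.06  ]
[ 0.4134 -0.1679  0.06  ]
```

The larger red leg at (377,264) in the top view is the one meant: it has a bare wooden block and is clearly bigger than the red one at (391,294). The orange bar is at (282,195), lying along the stand's x, so the clamp is tight.

```bash
cat >> h.py <<'E'
def Rdown(deg,tilt=0,):
    a=np.radians(deg);c,s=np.cos(a),np.sin(a)
    R=np.array([[c,s,0],[s,-c,0],[0,0,-1.]])  # columns x,y,z
    return Rn.from_matrix(R)*Rn.from_euler("y",tilt,degrees=True)
def plan(p,R,n=None,p0=None,R0=None):
    o=get_obs();p0=o["eef_pos"] if p0 is None else np.array(p0);R0=rot(o) if R0 is None else R0
    p=np.array(p);rv=(R0.inv()*R).as_rotvec();
    k=n or int(max(np.ceil(np.linalg.norm(p-p0)/.245),np.ceil(np.linalg.norm(rv)/np.radians(29.5)),1))
    for i in range(k):
        Ri=R0*Rn.from_rotvec(rv*i/k)
        dp=Ri.inv().apply(p-p0)/k/.25;t=rv/k/np.radians(30)
        rows=max(np.linalg.norm(dp)*4,np.linalg.norm(t)*30/10.7)
        print("dp",dp.round(3).tolist(),"turn",t.round(3).tolist(),"rows>=%.1f"%rows)
E
python3 - <<'E'
from h import *
print(ray("scene",190+250/4,160+(368-282)/4,.2), ray("scene",190+(682-400)/4,160+(515-282)/4,.06))
plan((.639,.093,.30),Rdown(172.5))
E
```

```text
[ 0.44692719 -0.16813084  0.2       ] [ 0.46987771 -0.16990803  0.06      ]
dp [-0.748, -0.339, -0.092] turn [-0.001, -0.0, -0.155] rows>=3.3
dp [-0.718, -0.398, -0.092] turn [-0.001, -0.0, -0.155] rows>=3.3
dp [-0.683, -0.455, -0.093] turn [-0.001, -0.0, -0.155] rows>=3.3
```

Request:
arm_command:
  dp:
    - [-0.187,-0.085,-0.05]
    - [-0.374,-0.17,-0.092]
    - [-0.56,-0.255,-0.092]
    - [-0.748,-0.339,-0.092]
  turn:
    - [0,0,-0.04]
    - [0,0,-0.08]
    - [0,0,-0.12]
    - [0,0,-0.155]
  jaw: [1,1,1,1]

```text
time_s: 0.6
eef_pos: [0.3542, 0.3865, 0.2541]
eef_rot: [-0.0, 0.146, 0.989, -0.0]
wrist_force: [0.2, -0.0, 0.4]
opening: 0.997
grasp_force: 0.0
```

Request:
arm_command:
  dp:
    - [-0.18,-0.1,-0.02]
    - [-0.36,-0.2,-0.05]
    - [-0.54,-0.3,-0.07]
    - [-0.718,-0.398,-0.092]
  turn:
    - [0,0,-0.04]
    - [0,0,-0.08]
    - [0,0,-0.12]
    - [0,0,-0.155]
  jaw: [1,1,1,1]

```text
time_s: 1.1
eef_pos: [0.4973, 0.2391, 0.2771]
eef_rot: [-0.0, 0.106, 0.994, -0.0]
wrist_force: [-0.3, -0.1, 0.7]
opening: 1.003
grasp_force: 0.0
```

Request:
arm_command:
  dp:
    - [-0.17,-0.11,-0.02]
    - [-0.34,-0.23,-0.05]
    - [-0.51,-0.34,-0.07]
    - [-0.683,-0.455,-0.093]
    - [-0.683,-0.455,-0.093]
  turn:
    - [0,0,-0.04]
    - [0,0,-0.08]
    - [0,0,-0.12]
    - [0,0,-0.155]
    - [0,0,-0.155]
  jaw: [1,1,1,1,1]

```text
time_s: 1.72
eef_pos: [0.6411, 0.0901, 0.2997]
eef_rot: [-0.0, 0.068, 0.998, -0.0]
wrist_force: [-0.8, 0.5, -1.6]
opening: 0.999
grasp_force: 0.0
```

```bash
python3 - <<'E'
from h import *
o=show();im=camera("wrist");cv2.imwrite("pics/w1.png",im)
np.save("w1.npy",np.r_[o["eef_pos"],o["eef_rot"]])
E
```

```text
t 1.73 p [0.6411 0.0901 0.2997] open 0.999 gf 0.0 F [-0.8  0.5 -1.6]
[[-0.9908, 0.1352, -0.0005], [0.1352, 0.9908, -0.0007], [0.0004, -0.0008, -1.0]] q [-0.04  0.3   1.33 -0.    1.52 -1.48]
```

View pics/w1.png

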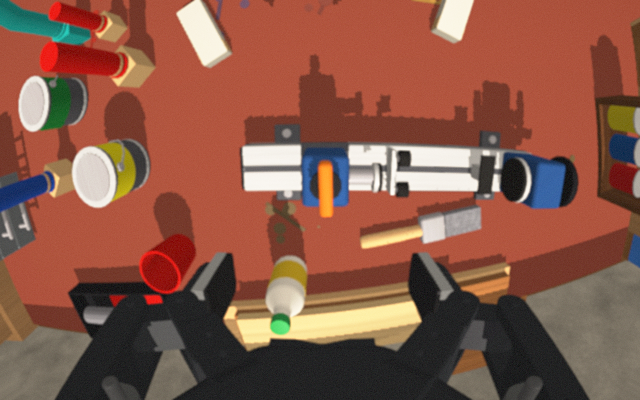

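```bash
python3 - <<'E'
from h import *
im=cv2.imread("pics/w1.png")
a=cv2.resize(im[120:230,230:430],None,fx=4,fy=4,interpolation=cv2.INTER_CUBIC)
b=cv2.resize(im[110:220,430:590],None,fx=1.4,fy=1.4)
c=cv2.resize(im[0:100,0:200],None,fx=1.5,fy=1.5)
cv2.imwrite("pics/crop2.png",a)
o=dict(eef_pos=np.load("w1.npy")[:3],eef_rot=np.load("w1.npy")[3:])
for n,u,v,z in [("bar",326,189,.169),("barT",325,162,.169),("barB",327,216,.169),("rA",404,158,.088),("rB",402,189,.088),("flat",487,173,.0825)]: print(n,wray(o,u,v,z).round(4))
E
```

```text
bar [0.6359 0.0932 0.169 ]
barT [0.6111 0.0956 0.169 ]
barB [0.6618 0.0907 0.169 ]
rA [0.6311 0.1877 0.088 ]
rB [0.6685 0.1824 0.088 ]
flat [0.6633 0.3031 0.0825]
```

View pics/crop2.png

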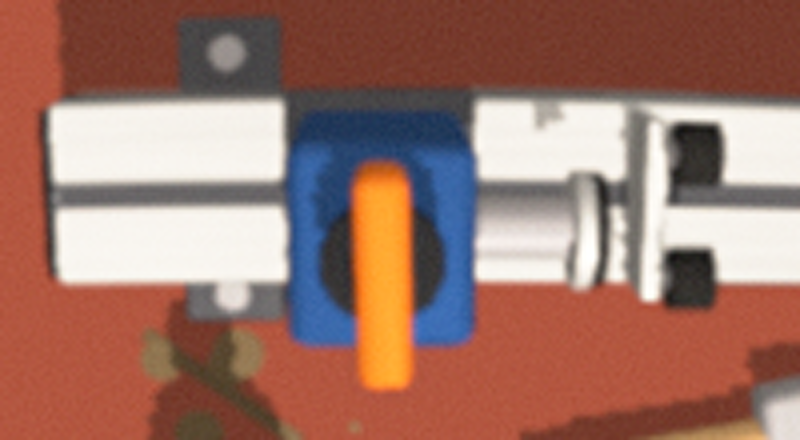

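The bar's top centre is at (326,189) in the wrist image, with rollers at (404,158) and (402,189) and the flat rest at (487,173). Top and wrist measurements agree within 3 mm.

```bash
python3 - <<'E'
from h import *
plan((.6365,.0932,.140),Rdown(173.5))
E
```

```text
dp [0.013, 0.003, 0.638] turn [-0.0, -0.003, -0.039] rows>=2.6
```

Request:
arm_command:
  dp:
    - [0.013,0.003,0.2]
    - [0.013,0.003,0.4]
    - [0.013,0.003,0.5]
    - [0.013,0.003,0.5]
  turn:
    - [0,0,-0.04]
    - [0,0,-0.04]
    - [0,0,-0.04]
    - [0,0,-0.04]
  jaw: [0.5,0.5,0.5,0.5]

```text
time_s: 2.28
eef_pos: [0.6335, 0.0959, 0.1727]
eef_rot: [-0.003, 0.055, 0.999, 0.0]
wrist_force: [-0.1, 0.2, -0.3]
opening: 0.496
grasp_force: 0.0
```

```bash
python3 - <<'E'
from h import *
o=show();plan((.6365,.0932,.140),Rdown(173.5))
E
```

```text
t 2.27 p [0.6335 0.0959 0.1727] open 0.496 gf 0.0 F [-0.1  0.2 -0.3]
[[-0.994, 0.1089, -0.0062], [0.1089, 0.994, 0.0005], [0.0062, -0.0002, -1.0]] q [-0.03  0.38  1.48  0.    1.29 -1.5 ]
dp [-0.014, -0.009, 0.131] turn [-0.0, -0.012, 0.008] rows>=0.5
```

Request:
arm_command:
  dp:
    - [-0.005,-0.003,0.13]
    - [-0.005,-0.003,0.13]
    - [-0.005,-0.003,0.13]
    - [-0.005,-0.003,0.13]
  turn:
    - [0,0,0]
    - [0,0,0]
    - [0,0,0]
    - [0,0,0]
  jaw: [0.5,0.5,0,0]

```text
time_s: 2.78
eef_pos: [0.6377, 0.0938, 0.1451]
eef_rot: [0.001, 0.055, 0.998, -0.0]
wrist_force: [-4.4, -1.0, 4.9]
opening: 0.32
grasp_force: 58.9
```

```bash
python3 - <<'E'
from h import *
o=show();print(o["torque"])
E
```

```text
t 2.77 p [0.6377 0.0938 0.1451] open 0.32 gf 58.9 F [-4.4 -1.   4.9]
[[-0.9939, 0.11, 0.0011], [0.11, 0.9939, -0.0002], [-0.0011, -0.0, -1.0]] q [-0.04  0.41  1.49 -0.    1.23 -1.5 ]
[-0.08536588  0.84237915 -0.05240349]
```

Request:
arm_command:
  dp:
    - [0,0,0]
    - [0,0,0]
  turn:
    - [0,0,0]
    - [0,0,0]
  jaw: [0,0]

```text
time_s: 3.02
eef_pos: [0.6377, 0.0938, 0.145]
eef_rot: [0.001, 0.055, 0.998, 0.0]
wrist_force: [-5.7, 0.2, 7.6]
opening: 0.319
grasp_force: 59.5
```

```bash
python3 - <<'E'
from h import *
o=show();print(o["torque"])
cv2.imwrite("pics/w2.png",camera("wrist")[100:400,150:500])
E
```

```text
t 3.02 p [0.6377 0.0938 0.145 ] open 0.319 gf 59.5 F [-5.7  0.2  7.6]
[[-0.9939, 0.11, 0.0012], [0.11, 0.9939, 0.0], [-0.0012, 0.0002, -1.0]] q [-0.04  0.41  1.49  0.    1.23 -1.5 ]
[-0.08954034  0.89261268 -0.00388955]
```

View pics/w2.png

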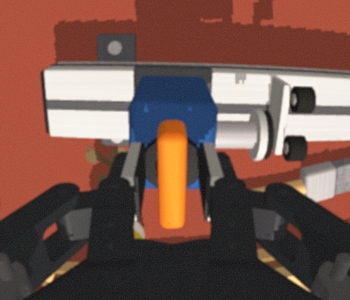

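Fingers stopped at 27 mm, so they hold the hub under the bar (bar at crop (172,175)), not the 13 mm bar. Open, raise 8 mm, and close again.

Request:
arm_command:
  dp:
    - [0,0,0]
    - [0,0,-0.032]
    - [0,0,-0.032]
    - [0,0,-0.032]
    - [0,0,-0.032]
  turn:
    - [0,0,0]
    - [0,0,0]
    - [0,0,0]
    - [0,0,0]
    - [0,0,0]
  jaw: [0.5,0.5,0.5,0,0]

```text
time_s: 3.7
eef_pos: [0.6374, 0.0937, 0.1512]
eef_rot: [-0.0, 0.055, 0.998, 0.0]
wrist_force: [-0.6, -0.4, -1.5]
opening: 0.136
grasp_force: 59.4
```

Request:
arm_command:
  dp:
    - [0,0,0]
  turn:
    - [0,0,0]
  jaw: [0]

```text
time_s: 3.82
eef_pos: [0.6375, 0.0937, 0.1512]
eef_rot: [0.0, 0.055, 0.998, 0.0]
wrist_force: [-0.8, 0.9, 1.8]
opening: 0.137
grasp_force: 59.9
```

```bash
python3 - <<'E'
from h import *
o=show();print(o["torque"])
E
```

```text
t 3.83 p [0.6375 0.0937 0.1512] open 0.137 gf 59.9 F [-0.8  0.9  1.8]
[[-0.9939, 0.1101, 0.0], [0.1101, 0.9939, 0.0001], [-0.0, 0.0001, -1.0]] q [-0.04  0.41  1.49  0.    1.24 -1.5 ]
[ 0.06658063  0.11946016 -0.02363917]
```

Request:
arm_command:
  dp:
    - [0,0,0]
    - [0,0,0]
    - [0,0,0]
  turn:
    - [0,0,-0.3]
    - [0,0,-0.6]
    - [0,0,-0.85]
  jaw: [0,0,0]

```text
time_s: 4.2
eef_pos: [0.6376, 0.0926, 0.1511]
eef_rot: [-0.0, -0.169, 0.986, -0.001]
wrist_force: [-0.3, -3.7, 2.0]
opening: 0.134
grasp_force: 59.9
```

Request:
arm_command:
  dp:
    - [0,0,0]
    - [0,0,0]
    - [0,0,0]
    - [0,0,0]
  turn:
    - [0,0,-0.3]
    - [0,0,-0.6]
    - [0,0,-0.85]
    - [0,0,-0.85]
  jaw: [0,0,0,0]

```text
time_s: 4.7
eef_pos: [0.6384, 0.0929, 0.1512]
eef_rot: [0.001, -0.379, 0.925, -0.001]
wrist_force: [5.1, -2.2, -2.0]
opening: 0.135
grasp_force: 59.5
```

```bash
python3 - <<'E'
from h import *
o=show();print(o["torque"])
plan(o["eef_pos"]+.055*np.array([-.122,-.9925,0]),rot(o))
E
```

```text
t 4.7 p [0.6384 0.0929 0.1512] open 0.135 gf 59.5 F [ 5.1 -2.2 -2. ]
[[-0.7121, -0.702, 0.0021], [-0.702, 0.7121, -0.001], [-0.0008, -0.0022, -1.0]] q [-0.04  0.41  1.49 -0.    1.24 -2.39]
[-0.48040667 -0.80257645  0.06690951]
dp [0.172, -0.137, 0.0] turn [0.0, 0.0, 0.0] rows>=0.9
```

Request:
arm_command:
  dp:
    - [0.06,-0.048,0]
    - [0.12,-0.096,0]
    - [0.172,-0.137,0]
    - [0.172,-0.137,0]
  turn:
    - [0,0,0]
    - [0,0,0]
    - [0,0,0]
    - [0,0,0]
  jaw: [0,0,0,0]

```text
time_s: 5.2
eef_pos: [0.6309, 0.0365, 0.1511]
eef_rot: [-0.0, -0.379, 0.925, -0.001]
wrist_force: [2.6, -3.3, -0.0]
opening: 0.129
grasp_force: 59.9
```

```bash
python3 - <<'E'
from h import *
o=show();print(o["torque"])
E
```

```text
t 5.2 p [0.6309 0.0365 0.1511] open 0.129 gf 59.9 F [ 2.6 -3.3 -0. ]
[[-0.7131, -0.7011, -0.0001], [-0.7011, 0.7131, -0.002], [0.0015, -0.0014, -1.0]] q [-0.13  0.38  1.52 -0.    1.24 -2.48]
[-0.44803683 -0.59573615  0.04825747]
```

Request:
arm_command:
  dp:
    - [0,0,0]
    - [0,0,0]
    - [0,0,-0.25]
    - [0,0,-0.5]
    - [0,0,-0.7]
  turn:
    - [0,0,0]
    - [0,0,0]
    - [0,0,0]
    - [0,0,0]
    - [0,0,0]
  jaw: [0.5,0.5,0.75,0.75,0.75]

```text
time_s: 5.82
eef_pos: [0.6309, 0.0397, 0.3289]
eef_rot: [0.001, -0.38, 0.925, -0.0]
wrist_force: [0.7, 0.5, 0.3]
opening: 0.751
grasp_force: 0.0
```

```bash
cat >> h.py <<'E'
def pick(az,a=25): return Rdown(az+180,-(90-a))
def gp(G,R,back=0): return np.array(G)+(.019-back)*R.apply([0,0,1])
E
python3 - <<'E'
from h import *
o=show();R=pick(-57);G=(.4415,-.172,.088)
p=gp(G,R,.13)+[0,0,.12];print(p,R.as_matrix().round(2))
plan(p,R)
E
```

```text
t 5.83 p [0.6309 0.0397 0.3289] open 0.751 gf 0.0 F [0.7 0.5 0.3]
[[-0.7107, -0.7035, 0.0014], [-0.7035, 0.7107, -0.0], [-0.001, -0.001, -1.0]] q [-0.12  0.25  1.33  0.    1.56 -2.48]
[ 0.38670922 -0.0876296   0.25491063] [[-0.23  0.84  0.49]
 [ 0.35  0.54 -0.76]
 [-0.91 -0.   -0.42]]
dp [0.263, 0.081, 0.074] turn [0.474, -0.386, 0.745] rows>=2.7
dp [0.284, -0.017, 0.009] turn [0.474, -0.386, 0.745] rows>=2.7
dp [0.254, -0.127, -0.028] turn [0.474, -0.386, 0.745] rows>=2.7
dp [0.179, -0.22, -0.029] turn [0.474, -0.386, 0.745] rows>=2.7
```

Request:
arm_command:
  dp:
    - [0.09,0.03,0.02]
    - [0.18,0.06,0.05]
    - [0.263,0.081,0.074]
  turn:
    - [0.158,-0.129,0.25]
    - [0.316,-0.258,0.5]
    - [0.474,-0.386,0.745]
  jaw: [0.75,0.75,0.75]

```text
time_s: 6.2
eef_pos: [0.5689, 0.0073, 0.3074]
eef_rot: [0.141, -0.188, 0.969, -0.076]
wrist_force: [-0.0, -1.0, 0.7]
opening: 0.748
grasp_force: 0.0
```

Request:
arm_command:
  dp:
    - [0.095,0,0]
    - [0.19,-0.01,0]
    - [0.284,-0.017,0.009]
  turn:
    - [0.158,-0.129,0.25]
    - [0.316,-0.258,0.5]
    - [0.474,-0.386,0.745]
  jaw: [0.75,0.75,0.75]

```text
time_s: 6.58
eef_pos: [0.508, -0.0244, 0.2892]
eef_rot: [0.271, 0.015, 0.951, -0.147]
wrist_force: [-1.1, -0.5, 0.2]
opening: 0.744
grasp_force: 0.0
```

Request:
arm_command:
  dp:
    - [0.085,-0.04,-0.01]
    - [0.17,-0.08,-0.02]
    - [0.254,-0.127,-0.028]
  turn:
    - [0.158,-0.129,0.25]
    - [0.316,-0.258,0.5]
    - [0.474,-0.386,0.745]
  jaw: [0.75,0.75,0.75]

```text
time_s: 6.95
eef_pos: [0.453, -0.0529, 0.2715]
eef_rot: [0.367, 0.192, 0.887, -0.202]
wrist_force: [-0.1, -0.8, -0.5]
opening: 0.748
grasp_force: 0.0
```

Request:
arm_command:
  dp:
    - [0.06,-0.07,-0.01]
    - [0.12,-0.15,-0.02]
    - [0.179,-0.22,-0.029]
    - [0.179,-0.22,-0.029]
  turn:
    - [0.158,-0.129,0.25]
    - [0.316,-0.258,0.5]
    - [0.474,-0.386,0.745]
    - [0.474,-0.386,0.745]
  jaw: [0.75,0.75,0.75,0.75]

```text
time_s: 7.45
eef_pos: [0.3753, -0.0964, 0.2802]
eef_rot: [0.44, 0.384, 0.777, -0.235]
wrist_force: [-0.1, 1.0, 1.3]
opening: 0.746
grasp_force: 0.0
```

```bash
python3 - <<'E'
from h import *
o=show();np.save("w3.npy",np.r_[o["eef_pos"],o["eef_rot"]])
cv2.imwrite("pics/w3.png",camera("wrist"))
E
```

```text
t 7.45 p [ 0.3753 -0.0964  0.2802] open 0.746 gf 0.0 F [-0.1  1.   1.3]
[[-0.3173, 0.8042, 0.5026], [0.3902, 0.5937, -0.7037], [-0.8643, -0.0272, -0.5022]] q [ 0.05 -0.59  2.47 -1.14  0.93 -0.03]
```

View pics/w3.png

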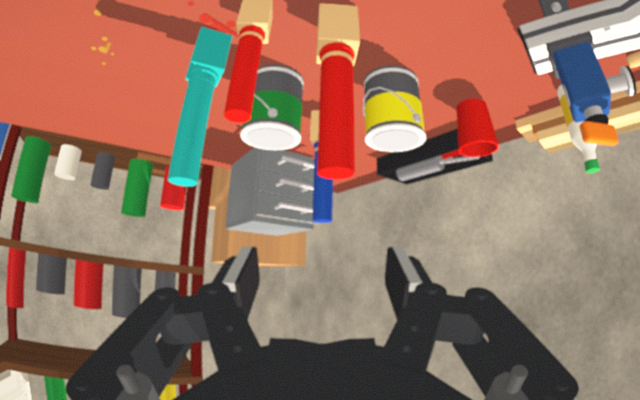

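q4 sits at its limit (-1.14), so this approach azimuth isn't usable. The red leg (block at (338,25), tip at (337,165)) is face-on here. The alternative is to grip the leg from above and re-stand it on the spot, turned so the side grasp comes straight from the base. First I'll refine its pose.

```bash
python3 - <<'E'
from h import *
w=np.load("w3.npy");o=dict(eef_pos=w[:3],eef_rot=w[3:])
im=cv2.imread("pics/w3.png");hsv=cv2.cvtColor(im,cv2.COLOR_BGR2HSV)
m=cv2.inRange(hsv,(12,50,120),(30,200,255));m[:, :300]=0;m[60:]=0;m[:,380:]=0
for r in range(0,50,6):
    xs=np.flatnonzero(m[r]);print(r,xs.min() if len(xs) else None,xs.max() if len(xs) else None,im[r,316:362:9].tolist() if r in(18,36) else "")
red=cv2.inRange(hsv,(0,190,60),(6,255,255))+cv2.inRange(hsv,(174,190,60),(180,255,255))
n,l,st,ce=cv2.connectedComponentsWithStats(red);k=l[150,337];print(st[k],ce[k])
for r in(70,100,130,160,170,176): xs=np.flatnonzero(l[r]==k);print(r,xs.min(),xs.max())
print("tip",wray(o,337,167,.2))
M=get_calibration("wrist")["mount"];print("cam",o["eef_pos"]+rot(o).apply(M[:3,3]))
# predicted outline for candidates
for az in(-62,-57,-52):
  a=np.radians(az);c=np.array([.4425,-.172])
  for s,t in((-1,-1),(-1,1)):
    for z in(.06,.03):
      q=c+.022*(s*np.array([np.cos(a),np.sin(a)])+t*np.array([-np.sin(a),np.cos(a)]));print(az,s,t,z,np.round(wproj(o,[*q,z]),1))
print("tip pred",wproj(o,[.4425,-.172,.2]))
E
```

```text
0 None None 
6 319 356 
12 319 357 
18 318 358 [[60, 75, 143], [118, 179, 223], [117, 179, 223], [117, 178, 222], [118, 180, 224], [84, 108, 219]]
24 318 358 
30 318 358 
36 317 359 [[90, 119, 213], [116, 179, 222], [120, 180, 225], [124, 181, 225], [120, 179, 224], [85, 110, 221]]
42 317 359 
48 317 358 
[ 318   56   37  124 4079] [336.3226281  119.17210101]
70 322 352
100 320 353
130 320 353
160 318 353
170 318 354
176 322 351
tip [ 0.43121157 -0.15861757  0.2       ]
cam [0.27802843 0.03151787 0.28847379]
-62 -1 -1 0.06 [321.   36.3]
-62 -1 -1 0.03 [321.9  17.3]
-62 -1 1 0.06 [363.2  42.2]
-62 -1 1 0.03 [361.9  23.1]
-57 -1 -1 0.06 [319.   37.4]
-57 -1 -1 0.03 [319.9  18.4]
-57 -1 1 0.06 [361.7  40.8]
-57 -1 1 0.03 [360.6  21.7]
-52 -1 -1 0.06 [317.1  38.6]
-52 -1 -1 0.03 [318.1  19.5]
-52 -1 1 0.06 [360.1  39.5]
-52 -1 1 0.03 [359.   20.3]
tip pred (np.float64(337.34837061945683), np.float64(173.69528460876427))
```

```bash
python3 - <<'E'
from h import *
plan((.442,-.172,.29),Rdown(123))
E
```

```text
dp [-0.077, 0.01, 0.109] turn [0.005, 0.666, 0.044] rows>=1.9
dp [-0.109, 0.012, 0.077] turn [0.005, 0.666, 0.044] rows>=1.9
dp [-0.128, 0.015, 0.035] turn [0.005, 0.666, 0.044] rows>=1.9
```

Request:
arm_command:
  dp:
    - [-0.04,0,0.05]
    - [-0.077,0.01,0.109]
  turn:
    - [0,0.333,0.02]
    - [0.005,0.666,0.044]
  jaw: [0.75,0.75]

```text
time_s: 7.75
eef_pos: [0.3953, -0.1185, 0.2824]
eef_rot: [0.321, 0.422, 0.83, -0.176]
wrist_force: [-0.7, -0.4, -0.5]
opening: 0.747
grasp_force: 0.0
```

Request:
arm_command:
  dp:
    - [-0.055,0,0.04]
    - [-0.109,0.012,0.077]
  turn:
    - [0,0.333,0.02]
    - [0.005,0.666,0.044]
  jaw: [0.75,0.75]

```text
time_s: 8.0
eef_pos: [0.4174, -0.1457, 0.2884]
eef_rot: [0.174, 0.457, 0.867, -0.097]
wrist_force: [-0.1, -0.0, 0.6]
opening: 0.752
grasp_force: 0.0
```

Request:
arm_command:
  dp:
    - [-0.065,0,0.015]
    - [-0.128,0.015,0.035]
    - [-0.128,0.015,0.035]
    - [-0.128,0.015,0.035]
  turn:
    - [0,0.333,0.02]
    - [0.005,0.666,0.044]
    - [0.005,0.666,0.044]
    - [0.005,0.666,0.044]
  jaw: [0.75,0.75,0.75,0.75]

```text
time_s: 8.5
eef_pos: [0.4376, -0.17, 0.2903]
eef_rot: [0.022, 0.478, 0.878, -0.017]
wrist_force: [-0.5, -0.4, 0.2]
opening: 0.746
grasp_force: 0.0
```

```bash
python3 - <<'E'
from h import *
o=show();np.save("w4.npy",np.r_[o["eef_pos"],o["eef_rot"]])
plan((.442,-.172,.16),Rdown(123))
im=camera("wrist");cv2.imwrite("pics/w4.png",im)
hsv=cv2.cvtColor(im,cv2.COLOR_BGR2HSV)
print("pred tip",wproj(o,[.4415,-.172,.2]))
for i,c in enumerate([(s,t) for s in(-1,1) for t in(-1,1)]):
    a=np.radians(-55);h=np.array([np.cos(a),np.sin(a)]);q=np.array([.4415,-.172])+.022*(c[0]*h+c[1]*np.array([-h[1],h[0]]));print(c,np.round(wproj(o,[*q,.06]),1))
u,v=np.array(wproj(o,[.4415,-.172,.1])).astype(int)
y0,x0=max(v-70,0),max(u-70,0)
cv2.imwrite("pics/crop4.png",cv2.resize(im[y0:y0+140,x0:x0+140],None,fx=4,fy=4,interpolation=cv2.INTER_CUBIC));print(x0,y0)
E
```

```text
t 8.5 p [ 0.4376 -0.17    0.2903] open 0.746 gf 0.0 F [-0.5 -0.4  0.2]
[[-0.5424, 0.8398, 0.0218], [0.8383, 0.5428, -0.0516], [-0.0552, -0.0098, -0.9984]] q [-0.6  -0.14  1.81 -0.03  1.42 -1.17]
dp [0.012, 0.016, 0.521] turn [-0.019, 0.105, -0.004] rows>=2.1
pred tip (np.float64(329.1091922810864), np.float64(204.7889044140768))
(-1, -1) [308.8 147.5]
(-1, 1) [345.4 146.3]
(1, -1) [310.5 182.5]
(1, 1) [346.  181.4]
258 102
```

View pics/crop4.png

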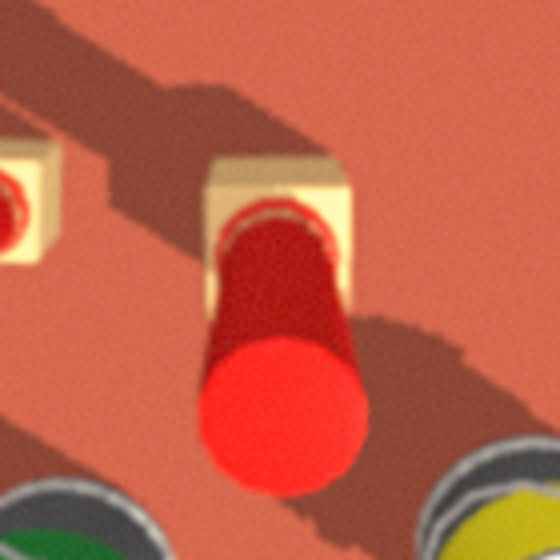

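The block's top edge is at px (309,148)–(346,147) and the tip at (329,206), within 1 px of my prediction. So the leg is at (0.4415, -0.172) with face azimuth -55°. Now descend and grip near the top.

Request:
arm_command:
  dp:
    - [0.012,0.016,0.02]
    - [0.012,0.016,0.2]
    - [0.012,0.016,0.4]
    - [0.012,0.016,0.521]
    - [0.012,0.016,0.521]
  turn:
    - [-0.02,0.1,0]
    - [-0.02,0.1,0]
    - [-0.02,0.1,0]
    - [-0.02,0.1,0]
    - [-0.02,0.1,0]
  jaw: [0.75,0.75,0.75,0.75,0.75]

```text
time_s: 9.18
eef_pos: [0.4406, -0.1701, 0.1589]
eef_rot: [-0.001, 0.478, 0.878, 0.001]
wrist_force: [0.4, 0.4, 0.6]
opening: 0.753
grasp_force: 0.0
```

```bash
python3 - <<'E'
from h import *
o=show();plan((.4415,-.172,.16),Rdown(123))
E
```

```text
t 9.18 p [ 0.4406 -0.1701  0.1589] open 0.753 gf 0.0 F [0.4 0.4 0.6]
[[-0.5434, 0.8395, -0.0011], [0.8395, 0.5434, 0.0018], [0.0021, 0.0001, -1.0]] q [-0.62  0.03  1.93  0.    1.19 -1.2 ]
dp [-0.008, -0.001, -0.004] turn [0.0, -0.004, -0.003] rows>=0.0
```

Request:
arm_command:
  dp:
    - [-0.008,0,0]
    - [-0.008,0,0]
    - [-0.008,0,0]
    - [-0.008,0,0]
    - [-0.008,0,-0.04]
  turn:
    - [0,0,0]
    - [0,0,0]
    - [0,0,0]
    - [0,0,0]
    - [0,0,0]
  jaw: [0,0,0,0,0]

```text
time_s: 9.8
eef_pos: [0.443, -0.1733, 0.1711]
eef_rot: [0.001, 0.478, 0.878, -0.0]
wrist_force: [0.0, 0.4, -2.4]
opening: 0.383
grasp_force: 59.7
```

Request:
arm_command:
  dp:
    - [0,0,0]
    - [0,0,0]
    - [0,0,0]
    - [0,0,0]
    - [0,0,0]
  turn:
    - [0,0,-0.2]
    - [0,0,-0.45]
    - [0,0,-0.7]
    - [0,0,-0.9]
    - [0,0,-0.9]
  jaw: [0,0,0,0,0]

```text
time_s: 10.42
eef_pos: [0.4431, -0.1735, 0.1711]
eef_rot: [0.001, 0.26, 0.965, -0.0]
wrist_force: [-0.2, 0.3, -2.1]
opening: 0.38
grasp_force: 59.7
```

```bash
python3 - <<'E'
from h import *
o=show();cv2.imwrite("pics/s5.png",camera("scene")[120:260,170:300])
E
```

```text
t 10.43 p [ 0.4431 -0.1735  0.1711] open 0.38 gf 59.7 F [-0.2  0.3 -2.1]
[[-0.8644, 0.5028, 0.0026], [0.5028, 0.8644, -0.0016], [-0.0031, -0.0001, -1.0]] q [-0.62  0.02  1.91  0.    1.21 -1.67]
```

Request:
arm_command:
  dp:
    - [0,0,0.02]
    - [0,0,0.036]
    - [0,0,0.042]
    - [0,0,0.045]
    - [0,0,0.045]
  turn:
    - [0,0,0]
    - [0,0,0]
    - [0,0,0]
    - [0,0,0]
    - [0,0,0]
  jaw: [0,0,0,0,0]

```text
time_s: 11.1
eef_pos: [0.4449, -0.1746, 0.1632]
eef_rot: [0.004, 0.26, 0.966, -0.001]
wrist_force: [-4.1, 3.8, 24.0]
opening: 0.382
grasp_force: 62.4
```

Request:
arm_command:
  dp:
    - [0,0,-0.012]
    - [0,0,-0.015]
    - [0,0,-0.015]
    - [0,0,-0.015]
    - [0,0,-0.015]
  turn:
    - [0,0,0]
    - [0,0,0]
    - [0,0,0]
    - [0,0,0]
    - [0,0,0]
  jaw: [0,0,0,0.6,0.75]

```text
time_s: 11.72
eef_pos: [0.4431, -0.1734, 0.1629]
eef_rot: [0.001, 0.26, 0.966, -0.0]
wrist_force: [0.0, 0.2, 0.0]
opening: 0.754
grasp_force: 0.0
```

Request:
arm_command:
  dp:
    - [0,0,0]
    - [0,0,-0.15]
    - [0,0,-0.35]
    - [0,0,-0.5]
    - [0,0,-0.5]
  turn:
    - [0,0,0]
    - [0,0,0]
    - [0,0,0]
    - [0,0,0]
    - [0,0,0]
  jaw: [0.75,0.75,0.75,0.75,0.75]

```text
time_s: 12.35
eef_pos: [0.4445, -0.1744, 0.2917]
eef_rot: [0.005, 0.26, 0.966, -0.002]
wrist_force: [0.0, 0.8, -0.5]
opening: 0.747
grasp_force: 0.0
```

```bash
python3 - <<'E'
from h import *
o=show();im=camera("wrist")
c=np.array([.443,-.1735]);P=lambda X:np.round(wproj(o,X),1)
print("pred tip",P([*c,.2]))
a=np.radians(-28);h=np.array([np.cos(a),np.sin(a)]);n=np.array([-h[1],h[0]])
for s,t in((-1,-1),(-1,1),(1,-1),(1,1)): print(s,t,P([*(c+.022*(s*h+t*n)),.06]))
hsv=cv2.cvtColor(im,cv2.COLOR_BGR2HSV)
red=cv2.inRange(hsv,(0,200,200),(6,255,255))
k,l,st,ce=cv2.connectedComponentsWithStats(red)
for i in range(1,k):
    if st[i][4]>300: print("red",st[i],ce[i].round(1))
tan=cv2.inRange(hsv,(15,50,120),(30,200,255));k,l,st,ce=cv2.connectedComponentsWithStats(tan)
for i in range(1,k):
    if st[i][4]>100 and abs(ce[i][0]-325)<60 and abs(ce[i][1]-160)<50: print("tan",st[i],ce[i].round(1)); print(cv2.minAreaRect(np.argwhere(l==i)[:,::-1].astype(np.float32)))
R=pick(-28);p=gp((*c,.088),R,.12);print(p);p[2]+=.07;plan(p,R)
E
```

```text
t 12.35 p [ 0.4445 -0.1744  0.2917] open 0.747 gf 0.0 F [ 0.   0.8 -0.5]
[[-0.8649, 0.5019, 0.0082], [0.5019, 0.8649, -0.0057], [-0.0099, -0.0008, -1.0]] q [-0.62 -0.1   1.77  0.    1.46 -1.67]
pred tip [324.7 203.9]
-1 -1 [305.1 152.3]
-1 1 [341.3 151. ]
1 -1 [306.8 187.2]
1 1 [342.1 186. ]
red [227 119  42  27 628] [242.1 132.4]
red [ 301  179   43   41 1307] [321.6 198.6]
tan [254 108  29  35 294] [269.9 123.8]
((263.78662109375, 124.9745101928711), (27.69361686706543, 28.890748977661133), 28.610462188720703)
tan [305 144  36  30 406] [323.8 151.5]
((322.5, 158.5), (29.0, 35.0), 90.0)
[ 0.36217755 -0.13052594  0.13068444]
dp [0.123, -0.005, 0.118] turn [-0.014, -0.718, -0.021] rows>=2.0
dp [0.158, -0.004, 0.064] turn [-0.014, -0.718, -0.021] rows>=2.0
dp [0.17, -0.002, 0.001] turn [-0.014, -0.718, -0.021] rows>=2.0
```

Request:
arm_command:
  dp:
    - [0.06,0,0.05]
    - [0.123,-0.005,0.118]
  turn:
    - [0,-0.36,-0.01]
    - [-0.014,-0.718,-0.021]
  jaw: [0.75,0.75]

```text
time_s: 12.65
eef_pos: [0.4157, -0.1588, 0.2565]
eef_rot: [0.183, 0.25, 0.95, -0.046]
wrist_force: [-1.2, 0.7, 0.5]
opening: 0.751
grasp_force: 0.0
```

Request:
arm_command:
  dp:
    - [0.08,0,0.03]
    - [0.158,-0.004,0.064]
  turn:
    - [0,-0.36,-0.01]
    - [-0.014,-0.718,-0.021]
  jaw: [0.75,0.75]

```text
time_s: 12.9
eef_pos: [0.3897, -0.1437, 0.2274]
eef_rot: [0.352, 0.231, 0.903, -0.087]
wrist_force: [-1.7, 2.4, 1.3]
opening: 0.754
grasp_force: 0.0
```

Request:
arm_command:
  dp:
    - [0.085,0,0]
    - [0.17,-0.002,0]
    - [0.17,-0.002,0]
    - [0.17,-0.002,0]
  turn:
    - [0,-0.36,-0.01]
    - [-0.014,-0.718,-0.021]
    - [-0.014,-0.718,-0.021]
    - [-0.014,-0.718,-0.021]
  jaw: [0.75,0.75,0.75,0.75]

```text
time_s: 13.4
eef_pos: [0.4421, -0.1264, 0.2897]
eef_rot: [0.49, 0.213, 0.835, -0.129]
wrist_force: [-0.2, 0.0, -0.1]
opening: 0.751
grasp_force: 0.0
```

```bash
python3 - <<'E'
from h import *
o=show();im=camera("wrist");cv2.imwrite("pics/w6.png",im)
c=np.array([.4405,-.1733])
R=pick(-28);p=gp((*c,.088),R,.10);print("pre",p);plan(p,R)
print("pred tip",wproj(o,[*c,.2]),"blk",wproj(o,[*c,.06]))
hsv=cv2.cvtColor(im,cv2.COLOR_BGR2HSV)
red=cv2.inRange(hsv,(0,190,60),(6,255,255))+cv2.inRange(hsv,(174,190,60),(180,255,255));k,l,st,ce=cv2.connectedComponentsWithStats(red)
for i in range(1,k):
    if st[i][4]>600: print("red",st[i],ce[i].round(1))
E
```

```text
t 13.4 p [ 0.4421 -0.1264  0.2897] open 0.751 gf 0.0 F [-0.2  0.  -0.1]
[[-0.4288, 0.4825, 0.7637], [0.2293, 0.8759, -0.4246], [-0.8738, -0.007, -0.4862]] q [-0.59 -0.89  2.58  0.18  0.4  -1.79]
pre [ 0.375682   -0.13883566  0.12223208]
dp [0.688, -0.166, 0.144] turn [-0.032, -0.137, -0.002] rows>=2.9
pred tip (np.float64(262.9621896095176), np.float64(121.01635784252922)) blk (np.float64(279.06108757365917), np.float64(-11.811036597083444))
red [ 129    0   48   40 1374] [151.2  18.3]
red [ 237    0   59  132 5759] [267.2  65.9]
red [ 342   82   73   63 2364] [388.1 116. ]
red [  28  129   34   52 1157] [ 44.  154.3]
red [ 60 130  28 118 893] [ 71.5 188. ]
red [ 57 257  15 120 941] [ 62.8 317. ]
```

q2 and q3 hit their limits here: the leg stands too close to the base for a level grasp. I'll re-stand it farther out, in the free spot near (0.65, -0.11), turned to azimuth -12°.

```bash
python3 - <<'E'
from h import *
plan((.4405,-.1733,.285),Rdown(152))
E
```

```text
dp [-0.008, -0.055, 0.028] turn [-0.009, 0.677, -0.007] rows>=1.9
dp [-0.017, -0.056, 0.023] turn [-0.009, 0.677, -0.007] rows>=1.9
dp [-0.024, -0.056, 0.016] turn [-0.009, 0.677, -0.007] rows>=1.9
```

Request:
arm_command:
  dp:
    - [0,-0.03,0.01]
    - [-0.008,-0.055,0.028]
  turn:
    - [0,0.33,0]
    - [-0.009,0.677,-0.007]
  jaw: [0.75,0.75]

```text
time_s: 13.7
eef_pos: [0.4402, -0.1425, 0.2873]
eef_rot: [0.332, 0.231, 0.91, -0.088]
wrist_force: [-0.3, -0.1, 0.7]
opening: 0.75
grasp_force: 0.0
```

Request:
arm_command:
  dp:
    - [-0.01,-0.03,0.01]
    - [-0.017,-0.056,0.023]
  turn:
    - [0,0.33,0]
    - [-0.009,0.677,-0.007]
  jaw: [0.75,0.75]

```text
time_s: 13.95
eef_pos: [0.4402, -0.1589, 0.2869]
eef_rot: [0.167, 0.241, 0.955, -0.044]
wrist_force: [0.4, -0.4, 1.2]
opening: 0.744
grasp_force: 0.0
```

Request:
arm_command:
  dp:
    - [-0.01,-0.03,0.01]
    - [-0.024,-0.056,0.016]
    - [-0.024,-0.056,0.016]
    - [-0.024,-0.056,0.016]
  turn:
    - [0,0.33,0]
    - [-0.009,0.677,-0.007]
    - [-0.009,0.677,-0.007]
    - [-0.009,0.677,-0.007]
  jaw: [0.75,0.75,0.75,0.75]

```text
time_s: 14.45
eef_pos: [0.4398, -0.1738, 0.2846]
eef_rot: [-0.001, 0.243, 0.97, 0.0]
wrist_force: [-0.7, 0.2, 0.2]
opening: 0.752
grasp_force: 0.0
```

```bash
python3 - <<'E'
from h import *
o=show();plan((.4405,-.1733,.162),Rdown(152))
im=camera("wrist");hsv=cv2.cvtColor(im,cv2.COLOR_BGR2HSV)
red=cv2.inRange(hsv,(0,200,200),(6,255,255));k,l,st,ce=cv2.connectedComponentsWithStats(red)
for i in range(1,k):
    if st[i][4]>500: print("red",st[i],ce[i].round(1),wray(o,*ce[i],.2))
E
```

```text
t 14.45 p [ 0.4398 -0.1738  0.2846] open 0.752 gf 0.0 F [-0.7  0.2  0.2]
[[-0.8823, 0.4706, -0.001], [0.4706, 0.8823, 0.0004], [0.001, -0.0001, -1.0]] q [-0.63 -0.1   1.79 -0.    1.45 -1.71]
dp [-0.002, 0.003, 0.49] turn [-0.0, -0.002, -0.003] rows>=2.0
red [229 122  43  28 655] [244.2 136.2] [ 0.36064874 -0.19949957  0.2       ]
red [ 303  188   43   42 1284] [323.  207.3] [ 0.43724802 -0.17368632  0.2       ]
```

Request:
arm_command:
  dp:
    - [0,0,0.2]
    - [0,0,0.4]
    - [0,0,0.49]
    - [0,0,0.49]
  turn:
    - [0,0,0]
    - [0,0,0]
    - [0,0,0]
    - [0,0,0]
  jaw: [0.75,0.75,0.75,0.6]

```text
time_s: 15.0
eef_pos: [0.4391, -0.1728, 0.1629]
eef_rot: [-0.0, 0.242, 0.97, -0.0]
wrist_force: [0.1, -0.2, -0.5]
opening: 0.599
grasp_force: 0.0
```

Request:
arm_command:
  dp:
    - [0,0,0]
    - [0,0,0]
    - [0,0,0]
    - [0,0,-0.15]
    - [0,0,-0.4]
  turn:
    - [0,0,0]
    - [0,0,0]
    - [0,0,0]
    - [0,0,0]
    - [0,0,0]
  jaw: [0,0,0,0,0]

```text
time_s: 15.62
eef_pos: [0.4392, -0.173, 0.2628]
eef_rot: [-0.002, 0.242, 0.97, 0.0]
wrist_force: [1.2, -1.0, -1.1]
opening: 0.385
grasp_force: 59.9
```

```bash
python3 - <<'E'
from h import *
o=show();plan((.65,-.11,.285),Rdown(168))
E
```

```text
t 15.62 p [ 0.4392 -0.173   0.2628] open 0.385 gf 59.9 F [ 1.2 -1.  -1.1]
[[-0.8827, 0.4699, -0.0038], [0.4699, 0.8827, 0.0018], [0.0042, -0.0002, -1.0]] q [-0.63 -0.08  1.82 -0.    1.41 -1.71]
dp [-0.625, 0.619, -0.091] turn [0.001, -0.008, -0.534] rows>=3.5
```

Request:
arm_command:
  dp:
    - [-0.15,0.15,-0.05]
    - [-0.3,0.3,-0.09]
    - [-0.45,0.45,-0.09]
    - [-0.58,0.57,-0.09]
    - [-0.625,0.619,-0.09]
  turn:
    - [0,0,-0.1]
    - [0,0,-0.25]
    - [0,0,-0.4]
    - [0,0,-0.534]
    - [0,0,-0.534]
  jaw: [0,0,0,0,0]

```text
time_s: 16.25
eef_pos: [0.6531, -0.1097, 0.2854]
eef_rot: [0.0, 0.103, 0.995, -0.0]
wrist_force: [-0.1, -0.1, -2.4]
opening: 0.383
grasp_force: 60.1
```

Request:
arm_command:
  dp:
    - [0,0,0]
    - [0,0,0.15]
    - [0,0,0.3]
    - [0,0,0.42]
    - [0,0,0.45]
  turn:
    - [0,0,0]
    - [0,0,0]
    - [0,0,0]
    - [0,0,0]
    - [0,0,0]
  jaw: [0,0,0,0,0]

```text
time_s: 16.88
eef_pos: [0.6491, -0.1108, 0.1712]
eef_rot: [-0.002, 0.105, 0.994, -0.0]
wrist_force: [0.1, 0.6, -1.6]
opening: 0.38
grasp_force: 60.2
```

```bash
python3 - <<'E'
from h import *
o=show();plan((.65,-.11,.1628),Rdown(168))
E
```

```text
t 16.88 p [ 0.6491 -0.1108  0.1712] open 0.38 gf 60.2 F [ 0.1  0.6 -1.6]
[[-0.978, 0.2086, -0.0042], [0.2086, 0.978, 0.0003], [0.0042, -0.0005, -1.0]] q [-0.35  0.42  1.43 -0.    1.3  -1.71]
dp [-0.003, 0.004, 0.034] turn [-0.001, -0.008, -0.001] rows>=0.1
```

Request:
arm_command:
  dp:
    - [0,0,0.02]
    - [0,0,0.034]
    - [0,0,0.036]
    - [0,0,0.036]
    - [0,0,0.03]
  turn:
    - [0,0,0]
    - [0,0,0]
    - [0,0,0]
    - [0,0,0]
    - [0,0,0]
  jaw: [0,0,0,0,0]

```text
time_s: 17.5
eef_pos: [0.6515, -0.1108, 0.1663]
eef_rot: [0.0, 0.105, 0.995, -0.0]
wrist_force: [-0.0, -0.1, -1.7]
opening: 0.384
grasp_force: 60.4
```

```bash
python3 - <<'E'
from h import *
show()
E
```

```text
t 17.5 p [ 0.6515 -0.1108  0.1663] open 0.384 gf 60.4 F [-0.  -0.1 -1.7]
[[-0.9781, 0.2079, 0.0007], [0.2079, 0.9781, -0.001], [-0.0009, -0.0009, -1.0]] q [-0.35  0.42  1.43 -0.    1.28 -1.71]
```

Request:
arm_command:
  dp:
    - [0,0,0.008]
    - [0,0,0.012]
    - [0,0,0.014]
    - [0,0,0.014]
  turn:
    - [0,0,0]
    - [0,0,0]
    - [0,0,0]
    - [0,0,0]
  jaw: [0,0,0,0]

```text
time_s: 18.0
eef_pos: [0.6528, -0.1112, 0.1661]
eef_rot: [0.002, 0.104, 0.995, -0.001]
wrist_force: [-2.7, 1.0, 14.5]
opening: 0.374
grasp_force: 61.9
```

Landed (14 N). Ease off, release, and rise.

Request:
arm_command:
  dp:
    - [0,0,-0.008]
    - [0,0,-0.01]
    - [0,0,-0.01]
    - [0,0,-0.01]
    - [0,0,-0.01]
  turn:
    - [0,0,0]
    - [0,0,0]
    - [0,0,0]
    - [0,0,0]
    - [0,0,0]
  jaw: [0,0,0.5,0.75,0.75]

```text
time_s: 18.62
eef_pos: [0.6511, -0.1108, 0.1644]
eef_rot: [-0.0, 0.105, 0.995, -0.0]
wrist_force: [-0.5, -0.3, 0.3]
opening: 0.755
grasp_force: 0.0
```

Request:
arm_command:
  dp:
    - [0,0,0]
    - [0,0,-0.15]
    - [0,0,-0.35]
    - [0,0,-0.48]
    - [0,0,-0.48]
  turn:
    - [0,0,0]
    - [0,0,0]
    - [0,0,0]
    - [0,0,0]
    - [0,0,0]
  jaw: [0.75,0.75,0.75,0.75,0.75]

```text
time_s: 19.25
eef_pos: [0.653, -0.1113, 0.289]
eef_rot: [0.004, 0.105, 0.995, -0.001]
wrist_force: [0.7, 0.8, 0.3]
opening: 0.751
grasp_force: 0.0
```

```bash
python3 - <<'E'
from h import *
o=show();im=camera("wrist");cv2.imwrite("pics/w7.png",im);hsv=cv2.cvtColor(im,cv2.COLOR_BGR2HSV)
red=cv2.inRange(hsv,(0,200,200),(6,255,255));k,l,st,ce=cv2.connectedComponentsWithStats(red)
for i in range(1,k):
    if st[i][4]>500: print("red",st[i],ce[i].round(1),wray(o,*ce[i],.2))
c=np.array([.651,-.1108]);a=np.radians(-12);h=np.array([np.cos(a),np.sin(a)]);n=np.array([-h[1],h[0]])
for s,t in((-1,-1),(-1,1)): print(s,t,np.round(wproj(o,[*(c+.022*(s*h+t*n)),.06]),1))
tan=cv2.inRange(hsv,(15,50,120),(30,200,255));k,l,st,ce=cv2.connectedComponentsWithStats(tan)
for i in range(1,k):
    if st[i][4]>100 and abs(ce[i][0]-325)<40 and abs(ce[i][1]-160)<50: print("tan",st[i],cv2.minAreaRect(np.argwhere(l==i)[:,::-1].astype(np.float32)))
R=pick(-12);p=gp((*c,.088),R,.12);p[2]+=.09;print(p);plan(p,R)
E
```

```text
t 19.25 p [ 0.653  -0.1113  0.289 ] open 0.751 gf 0.0 F [0.7 0.8 0.3]
[[-0.9781, 0.2079, 0.0069], [0.2079, 0.9781, -0.0034], [-0.0075, -0.0018, -1.0]] q [-0.35  0.33  1.31 -0.    1.5  -1.71]
red [ 301  178   42   41 1132] [320.2 195.7] [ 0.64244713 -0.11202161  0.2       ]
red [267 232  56  50 732] [294.  250.5] [ 0.68415114 -0.14318088  0.2       ]
-1 -1 [305.3 152.6]
-1 1 [341.8 152.7]
tan [304 143  37  31 407] ((322.0090637207031, 157.80996704101562), (36.43490982055664, 28.824480056762695), 2.7263107299804688)
[ 0.56146322 -0.09176837  0.22068444]
dp [0.124, 0.0, 0.087] turn [-0.001, -0.72, 0.0] rows>=2.0
dp [0.147, -0.0, 0.035] turn [-0.001, -0.72, 0.0] rows>=2.0
dp [0.15, -0.0, -0.021] turn [-0.001, -0.72, 0.0] rows>=2.0
```

Request:
arm_command:
  dp:
    - [0.06,0,0.04]
    - [0.124,0,0.087]
  turn:
    - [0,-0.35,0]
    - [0,-0.72,0]
  jaw: [0.75,0.75]

```text
time_s: 19.55
eef_pos: [0.6206, -0.1044, 0.2605]
eef_rot: [0.185, 0.103, 0.977, -0.02]
wrist_force: [-0.1, -0.8, -0.3]
opening: 0.752
grasp_force: 0.0
```

Request:
arm_command:
  dp:
    - [0.07,0,0.02]
    - [0.147,0,0.035]
  turn:
    - [0,-0.35,0]
    - [0,-0.72,0]
  jaw: [0.75,0.75]

```text
time_s: 19.8
eef_pos: [0.5889, -0.0976, 0.2399]
eef_rot: [0.362, 0.098, 0.926, -0.039]
wrist_force: [1.1, 1.5, -0.2]
opening: 0.748
grasp_force: 0.0
```

Request:
arm_command:
  dp:
    - [0.07,0,-0.01]
    - [0.15,0,-0.021]
    - [0.15,0,-0.021]
    - [0.15,0,-0.021]
  turn:
    - [0,-0.35,0]
    - [0,-0.72,0]
    - [0,-0.72,0]
    - [0,-0.72,0]
  jaw: [0.75,0.75,0.75,0.75]

```text
time_s: 20.3
eef_pos: [0.5446, -0.0846, 0.2513]
eef_rot: [0.507, 0.098, 0.855, -0.052]
wrist_force: [0.3, 0.4, 0.1]
opening: 0.751
grasp_force: 0.0
```

```bash
python3 - <<'E'
from h import *
o=show();im=camera("wrist");cv2.imwrite("pics/w8.png",im);hsv=cv2.cvtColor(im,cv2.COLOR_BGR2HSV)
c=np.array([.6495,-.1112])
red=cv2.inRange(hsv,(0,190,60),(6,255,255))+cv2.inRange(hsv,(174,190,60),(180,255,255));k,l,st,ce=cv2.connectedComponentsWithStats(red)
for z in(.08,.1,.15,.19):
    u,v=wproj(o,[*c,z]);i=l[int(v),int(u)]
    if i: xs=np.flatnonzero(l[int(v)]==i);print(z,u.round(1),v.round(1),xs.min(),xs.max(),(xs.min()+xs.max())/2)
R=pick(-12);p=gp((*c,.088),R,.09);print(p);plan(p,R)
E
```

```text
t 20.3 p [ 0.5446 -0.0846  0.2513] open 0.751 gf 0.0 F [0.3 0.4 0.1]
[[-0.4663, 0.2207, 0.8567], [0.1152, 0.9753, -0.1885], [-0.8771, 0.0108, -0.4802]] q [-0.54 -0.4   2.45  1.41  0.28 -3.12]
0.08 318.8 88.4 276 333 304.5
0.1 318.9 105.0 272 334 303.0
0.15 319.2 151.5 299 334 316.5
0.19 319.6 193.0 301 335 318.0
[ 0.5865583  -0.09782133  0.1180059 ]
dp [0.372, -0.03, 0.415] turn [-0.017, -0.121, -0.071] rows>=2.2
```

q6 and q5 are near limits and the singularity, because the forearm is too steep here and off the tool's azimuth. I'll fit the arm's planar geometry to choose a standing spot that works.

```bash
cat > fit.py <<'E'
from h import *
from scipy.optimize import least_squares
D=[(.990,.181,1.608,.2102,.5347,.2305),(-.04,.30,1.33,.6411,.0901,.2997),(-.04,.41,1.49,.6377,.0938,.1451),(-.12,.25,1.33,.6309,.0397,.3289),(-.62,.03,1.93,.4406,-.1701,.1589),(-.35,.42,1.43,.6515,-.1108,.1663),(-.63,-.10,1.79,.4398,-.1738,.2846),(-.35,.33,1.31,.653,-.1113,.289),(-.13,.38,1.52,.6309,.0365,.1511)]
D=np.array(D)
def f(p):
    a,L1,L2,h,d=p;q1,q2,q3,x,y,z=D.T
    rho=a+L1*np.sin(q2)+L2*np.sin(q2+q3)
    return np.r_[rho*np.cos(q1)-d*np.sin(q1)-x,rho*np.sin(q1)+d*np.cos(q1)-y,h+L1*np.cos(q2)+L2*np.cos(q2+q3)-z]
s=least_squares(f,[0,.4,.4,.1,.11]);P=s.x
if __name__=="__main__":
    print(P.round(3),np.abs(s.fun).max())
    a,L1,L2,h,d=P
    # tilted pose q2=-.59,q3=2.47 TCP z .2802 etc -> wrist centre W, Lt
    for q1,q2,q3,p,z in [(.05,-.59,2.47,(.3753,-.0964,.2802),(.5026,-.7037,-.5022)),(-.59,-.89,2.58,(.4421,-.1264,.2897),(.7637,-.4246,-.4862)),(-.54,-.40,2.45,(.5446,-.0846,.2513),(.8567,-.1885,-.4802))]:
        rho=a+L1*np.sin(q2)+L2*np.sin(q2+q3);W=np.array([rho*np.cos(q1)-d*np.sin(q1),rho*np.sin(q1)+d*np.cos(q1),h+L1*np.cos(q2)+L2*np.cos(q2+q3)])
        # W + [0,0,Lt] + Lt*z = p
        A=np.array(z)+[0,0,1];Lt=A@(np.array(p)-W)/(A@A);print("Lt",Lt,(W+A*Lt-p).round(4))
E
python3 fit.py
```

```text
[-0.025  0.432  0.525 -0.081  0.118] 0.014785235110982065
Lt 0.31508062439681256 [ 0.0112  0.0041 -0.0055]
Lt 0.31766519811779403 [-0.0009  0.0003  0.0016]
Lt 0.3032009135809471 [ 0.0092 -0.0114 -0.0193]
```

```bash
cat > ik.py <<'E'
from fit import *
A,L1,L2,H,d=P;Lt=.316;hs=H+Lt
LO=np.array([-2.99,-.89,.3,-1.14,0,-3.12]);HI=np.array([2.99,2.07,2.58,4.28,2.63,3.12])
def fk(q):
    R=Rn.from_euler("z",q[0])*Rn.from_euler("y",q[1]+q[2])*Rn.from_euler("ZYZ",[q[3],q[4],q[5]+np.pi/2])
    rho=A+L1*np.sin(q[1])+L2*np.sin(q[1]+q[2])
    W=Rn.from_euler("z",q[0]).apply([rho,d,hs+L1*np.cos(q[1])+L2*np.cos(q[1]+q[2])])
    return W+R.apply([0,0,Lt]),R
def ik(p,R):
    W=np.array(p)-Lt*R.apply([0,0,1]);r=np.hypot(W[0],W[1])
    q1=np.arctan2(W[1],W[0])-np.arcsin(d/r);x=np.sqrt(r*r-d*d)-A;z=W[2]-hs
    c=(x*x+z*z-L1**2-L2**2)/(2*L1*L2)
    if abs(c)>1: return None
    q3=np.arccos(c);q2=np.arctan2(x,z)-np.arctan2(L2*np.sin(q3),L1+L2*np.cos(q3))
    E=(Rn.from_euler("y",-(q2+q3))*Rn.from_euler("z",-q1)*R).as_euler("ZYZ")
    q4,q5,q6=E;q6-=np.pi/2
    if q4<LO[3]: q4+=2*np.pi
    q6=(q6+np.pi)%(2*np.pi)-np.pi
    return np.array([q1,q2,q3,q4,q5,q6])
def ok(q,m=.08): return q is not None and (q>LO+m).all() and (q<HI-m).all()
E
python3 - <<'E'
from ik import *
o=get_obs();p,R=fk(o["q"]);print((p-o["eef_pos"]).round(3),(R.inv()*rot(o)).magnitude().round(3))
sy=np.radians(-97.5)
def place(a,flip): # leg z az -97.5, tool tilted a
    R=Rdown(82.5,a)   # x=-legz at a=0 ; check lean
    if flip: R=R*Rn.from_euler("z",np.pi)
    return R
def pk(psi,a,flip): 
    R=pick(psi,a); return R*Rn.from_euler("z",np.pi) if flip else R
for a in (10,20,28):
    # consistency: leg z in tool frame
    lp=pick(0,a).inv().apply([0,0,1]);lq=place(a,0).inv().apply([np.cos(sy),np.sin(sy),0]);assert np.allclose(lp,lq,atol=1e-6),(lp,lq)
G=np.array([.6533,.2085,.105])+.025*np.array([.13,.99,0])
for flip in(0,1):
  for a in(10,20,28):
    R=place(a,flip);q=ik(gp(G,R),R);print("place",flip,a,None if q is None else q.round(2),ok(q))
res=[]
for flip in(0,1):
 for a in(20,28):
  for x in(.4,.45,.5,.55):
   for y in(-.1,0,.1,.2,.3):
    row=[]
    for psi in range(-180,180,15):
     R=pk(psi,a,flip);q=ik(gp((x,y,.088),R),R)
     if ok(q): row.append((psi,round(q[3],1),round(q[4],1),round(q[5],1)))
    if row: print(flip,a,x,y,*row)
E
```

```text
Traceback (most recent call last):
AttributeError: 'float' object has no attribute 'round'
```

```bash
cat > srch.py <<'E'
from ik import *
o=get_obs();p,R=fk(o["q"]);print((p-o["eef_pos"]).round(3),(R.inv()*rot(o)).magnitude())
sy=np.radians(-97.5)
def place(a,flip):
    R=Rdown(82.5,a)
    return R*Rn.from_euler("z",np.pi) if flip else R
def pk(psi,a,flip): 
    R=pick(psi,a); return R*Rn.from_euler("z",np.pi) if flip else R
lp=pick(0,20).inv().apply([0,0,1]);lq=place(20,0).inv().apply([np.cos(sy),np.sin(sy),0]);print(lp.round(2),lq.round(2))
G=np.array([.6533,.2085,.105])+.025*np.array([.13,.99,0])
for flip in(0,1):
  for a in(0,20):
    R=place(a,flip);q=ik(gp(G,R),R);print("place",flip,a,None if q is None else q.round(2),ok(q))
for flip in(0,1):
 for a in(10,25):
  for x in(.45,.55):
   for y in(-.1,0,.15):
    row=[]
    for psi in range(-180,180,20):
     R=pk(psi,a,flip);q=ik(gp((x,y,.088),R),R)
     if ok(q): row.append((psi,*[round(float(v),1) for v in q[3:]]))
    if row: print(flip,a,x,y,*row)
E
python3 srch.py
```

```text
[ 0.02  -0.013 -0.012] 3.85670814318969e-16
[-0.94  0.   -0.34] [-0.94  0.   -0.34]
place 0 0 [ 0.17  0.55  1.41 -0.    1.18  0.3 ] True
place 0 20 [ 0.02  0.48  1.55  0.39  1.09 -0.03] True
place 1 0 [ 0.17  0.55  1.41  0.    1.18 -2.84] True
place 1 20 [0.02 0.48 1.55 0.39 1.09 3.12] False
0 10 0.45 -0.1 (-180, -0.4, 2.2, 1.3) (-160, -0.6, 2.1, 1.1) (-140, -0.8, 2.0, 1.0) (-120, -1.0, 1.8, 1.0) (40, 1.2, 1.5, 1.9) (60, 1.0, 1.7, 2.0) (80, 0.8, 1.8, 2.0) (100, 0.6, 2.0, 2.0) (120, 0.4, 2.1, 1.9) (140, 0.2, 2.2, 1.7) (160, -0.1, 2.3, 1.5)
0 10 0.45 0 (-180, -0.2, 2.3, 1.4) (-160, -0.5, 2.2, 1.2) (-140, -0.7, 2.1, 1.1) (-120, -0.9, 1.9, 1.0) (60, 1.1, 1.6, 1.9) (80, 0.9, 1.7, 2.0) (100, 0.7, 1.9, 2.0) (120, 0.5, 2.0, 1.9) (140, 0.3, 2.2, 1.8) (160, 0.1, 2.2, 1.6)
0 10 0.45 0.15 (-180, 0.1, 2.3, 1.6) (-160, -0.2, 2.3, 1.4) (-140, -0.5, 2.2, 1.2) (-120, -0.7, 2.1, 1.1) (-100, -0.9, 1.9, 1.0) (-20, 4.1, 1.2, 1.3) (60, 1.3, 1.5, 1.9) (80, 1.1, 1.6, 2.0) (100, 0.9, 1.7, 2.0) (120, 0.7, 1.9, 2.0) (140, 0.5, 2.1, 1.9) (160, 0.3, 2.2, 1.8)
0 10 0.55 -0.1 (-180, -0.4, 2.4, 1.2) (-160, -0.7, 2.
[... 5211 characters left out ...]
 (120, 0.4, 2.0, -1.2) (140, 0.2, 2.2, -1.4) (160, -0.0, 2.2, -1.6)
1 25 0.55 0 (-180, -0.2, 2.2, -1.7) (-160, -0.4, 2.1, -2.0) (-140, -0.6, 2.0, -2.1) (-120, -0.8, 1.8, -2.3) (-100, -1.0, 1.6, -2.3) (40, 1.4, 1.2, -0.9) (60, 1.1, 1.4, -0.9) (80, 0.9, 1.6, -0.9) (100, 0.7, 1.8, -1.0) (120, 0.5, 1.9, -1.1) (140, 0.3, 2.1, -1.3) (160, 0.1, 2.2, -1.5)
1 25 0.55 0.15 (-180, 0.0, 2.3, -1.5) (-160, -0.2, 2.2, -1.8) (-140, -0.5, 2.1, -2.0) (-120, -0.7, 2.0, -2.2) (-100, -0.8, 1.7, -2.3) (-80, -1.0, 1.5, -2.3) (-20, 4.2, 0.8, -2.1) (0, 3.3, 0.6, -1.7) (40, 1.7, 1.0, -1.0) (60, 1.3, 1.2, -0.9) (80, 1.1, 1.4, -0.9) (100, 0.9, 1.6, -0.9) (120, 0.7, 1.8, -1.0) (140, 0.5, 2.0, -1.1) (160, 0.3, 2.2, -1.3)
```

FK model fits. Standing the leg at (0.50, 0.15) with approach azimuth -97.5° is well within range (q4≈-0.8, q6≈0.8), and then only a pitch is needed to lay it down. One more move of the leg.

```bash
python3 - <<'E'
from h import *
plan((.650,-.111,.285),Rdown(168))
E
```

```text
dp [-0.113, -0.001, 0.107] turn [0.009, 0.682, -0.024] rows>=1.9
dp [-0.143, -0.002, 0.061] turn [0.009, 0.682, -0.024] rows>=1.9
dp [-0.155, -0.004, 0.008] turn [0.009, 0.682, -0.024] rows>=1.9
```

Request:
arm_command:
  dp:
    - [-0.04,0,0.03]
    - [-0.08,0,0.07]
    - [-0.113,0,0.107]
  turn:
    - [0,0.22,0]
    - [0,0.45,-0.01]
    - [0.009,0.682,-0.024]
  jaw: [0.75,0.75,0.75]

```text
time_s: 20.72
eef_pos: [0.5757, -0.0783, 0.2608]
eef_rot: [0.412, 0.083, 0.907, -0.026]
wrist_force: [0.4, 0.1, -0.3]
opening: 0.752
grasp_force: 0.0
```

Request:
arm_command:
  dp:
    - [-0.07,0,0.03]
    - [-0.143,-0.002,0.061]
  turn:
    - [0,0.34,0]
    - [0.009,0.682,-0.024]
  jaw: [0.75,0.75]

```text
time_s: 20.98
eef_pos: [0.6101, -0.0862, 0.279]
eef_rot: [0.245, 0.082, 0.966, -0.017]
wrist_force: [0.3, 0.2, 0.6]
opening: 0.752
grasp_force: 0.0
```

Request:
arm_command:
  dp:
    - [-0.07,0,0]
    - [-0.155,-0.004,0.008]
    - [-0.155,-0.004,0.008]
    - [-0.155,-0.004,0.008]
  turn:
    - [0,0.34,0]
    - [0.009,0.682,-0.024]
    - [0.009,0.682,-0.024]
    - [0.009,0.682,-0.024]
  jaw: [0.75,0.75,0.75,0.75]

```text
time_s: 21.48
eef_pos: [0.6446, -0.0923, 0.2946]
eef_rot: [0.072, 0.077, 0.994, -0.004]
wrist_force: [-1.1, -0.1, -0.5]
opening: 0.75
grasp_force: 0.0
```

```bash
python3 - <<'E'
from h import *
o=show();plan((.650,-.111,.164),Rdown(168))
E
```

```text
t 21.48 p [ 0.6446 -0.0923  0.2946] open 0.75 gf 0.0 F [-1.1 -0.1 -0.5]
[[-0.9775, 0.1546, 0.1432], [0.1534, 0.988, -0.0197], [-0.1445, 0.0027, -0.9895]] q [-0.34  0.2   1.46  0.03  1.34 -1.76]
dp [0.043, -0.072, 0.521] turn [0.013, 0.277, 0.103] rows>=2.1
```

Request:
arm_command:
  dp:
    - [-0.03,-0.071,0.023]
    - [-0.03,-0.071,0.023]
    - [-0.03,-0.071,0.023]
  turn:
    - [0.013,0.277,0.103]
    - [0.013,0.277,0.103]
    - [0.013,0.277,0.103]
  jaw: [0.75,0.75,0.75]

```text
time_s: 21.85
eef_pos: [0.6499, -0.1108, 0.2933]
eef_rot: [0.003, 0.105, 0.995, -0.0]
wrist_force: [-0.6, -0.6, 0.2]
opening: 0.747
grasp_force: 0.0
```

```bash
python3 - <<'E'
from h import *
o=show();plan((.650,-.111,.164),Rdown(168))
E
```

```text
t 21.85 p [ 0.6499 -0.1108  0.2933] open 0.747 gf 0.0 F [-0.6 -0.6  0.2]
[[-0.9781, 0.208, 0.0052], [0.208, 0.9781, -0.0007], [-0.0053, 0.0004, -1.0]] q [-0.35  0.32  1.31  0.    1.5  -1.71]
dp [0.002, -0.001, 0.517] turn [0.001, 0.01, -0.0] rows>=2.1
```

Request:
arm_command:
  dp:
    - [0,0,0.2]
    - [0,0,0.4]
    - [0,0,0.515]
    - [0,0,0.515]
  turn:
    - [0,0,0]
    - [0,0,0]
    - [0,0,0]
    - [0,0,0]
  jaw: [0.75,0.75,0.75,0.6]

```text
time_s: 22.35
eef_pos: [0.649, -0.11, 0.163]
eef_rot: [0.001, 0.104, 0.995, 0.0]
wrist_force: [0.0, 0.5, -0.1]
opening: 0.605
grasp_force: 0.0
```

Request:
arm_command:
  dp:
    - [0,0,0]
    - [0,0,0]
    - [0,0,0]
    - [0,0,-0.2]
    - [0,0,-0.5]
  turn:
    - [0,0,0]
    - [0,0,0]
    - [0,0,0]
    - [0,0,0]
    - [0,0,0]
  jaw: [0,0,0,0,0]

```text
time_s: 22.98
eef_pos: [0.6499, -0.1107, 0.2765]
eef_rot: [0.0, 0.105, 0.994, 0.001]
wrist_force: [2.0, -0.7, -1.5]
opening: 0.384
grasp_force: 59.9
```

```bash
python3 - <<'E'
from h import *
o=show();plan((.50,.15,.29),Rdown(172.5))
E
```

```text
t 22.98 p [ 0.6499 -0.1107  0.2765] open 0.384 gf 59.9 F [ 2.  -0.7 -1.5]
[[-0.978, 0.2085, 0.0003], [0.2085, 0.978, 0.001], [-0.0001, 0.001, -1.0]] q [-0.35  0.33  1.33  0.    1.48 -1.71]
dp [0.402, 0.448, -0.027] turn [0.001, 0.0, -0.076] rows>=2.4
dp [0.384, 0.463, -0.027] turn [0.001, 0.0, -0.076] rows>=2.4
```

Request:
arm_command:
  dp:
    - [0.19,-0.01,-0.03]
    - [0.38,-0.03,-0.05]
    - [0.564,-0.039,-0.05]
  turn:
    - [0,0,0]
    - [0,0,0]
    - [0,0,0]
  jaw: [0,0,0]

```text
time_s: 23.35
eef_pos: [0.5098, -0.0912, 0.2898]
eef_rot: [0.003, 0.105, 0.994, -0.0]
wrist_force: [0.4, -0.1, -1.3]
opening: 0.384
grasp_force: 60.1
```

Request:
arm_command:
  dp:
    - [0.06,0.233,0]
    - [0.12,0.466,0]
    - [0.18,0.7,0]
    - [0.24,0.933,0]
    - [0.24,0.933,0]
  turn:
    - [0,0,0]
    - [0,0,-0.08]
    - [0,0,-0.15]
    - [0,0,-0.15]
    - [0,0,-0.15]
  jaw: [0,0,0,0,0]

```text
time_s: 23.98
eef_pos: [0.5, 0.1534, 0.2892]
eef_rot: [0.002, 0.063, 0.998, 0.001]
wrist_force: [-0.1, -1.1, -1.7]
opening: 0.384
grasp_force: 60.8
```

```bash
python3 - <<'E'
from h import *
o=show();plan((.50,.15,.166),Rdown(172.5))
E
```

```text
t 23.98 p [0.5    0.1534 0.2892] open 0.384 gf 60.8 F [-0.1 -1.1 -1.7]
[[-0.9922, 0.1248, 0.0045], [0.1248, 0.9922, 0.001], [-0.0044, 0.0015, -1.0]] q [ 0.07  0.02  1.67  0.    1.45 -1.38]
dp [0.001, -0.014, 0.493] turn [0.003, 0.008, 0.011] rows>=2.0
```

Request:
arm_command:
  dp:
    - [0,-0.008,0.2]
    - [0,-0.008,0.38]
    - [0,-0.008,0.45]
    - [0,-0.008,0.48]
    - [0,-0.008,0.48]
  turn:
    - [0,0,0]
    - [0,0,0]
    - [0,0,0]
    - [0,0,0]
    - [0,0,0]
  jaw: [0,0,0,0,0]

```text
time_s: 24.6
eef_pos: [0.502, 0.1471, 0.1697]
eef_rot: [0.003, 0.066, 0.998, 0.0]
wrist_force: [0.2, 0.4, -1.7]
opening: 0.38
grasp_force: 60.8
```

Request:
arm_command:
  dp:
    - [0,0,0.01]
    - [0,0,0.015]
    - [0,0,0.02]
  turn:
    - [0,0,0]
    - [0,0,0]
    - [0,0,0]
  jaw: [0,0,0]

```text
time_s: 24.98
eef_pos: [0.5035, 0.1474, 0.1674]
eef_rot: [0.005, 0.066, 0.998, 0.0]
wrist_force: [-3.2, -1.5, 18.7]
opening: 0.379
grasp_force: 63.0
```

Request:
arm_command:
  dp:
    - [0,0,-0.01]
    - [0,0,-0.013]
    - [0,0,-0.013]
    - [0,0,-0.013]
    - [0,0,-0.013]
  turn:
    - [0,0,0]
    - [0,0,0]
    - [0,0,0]
    - [0,0,0]
    - [0,0,0]
  jaw: [0,0,0.5,0.75,0.75]

```text
time_s: 25.6
eef_pos: [0.5011, 0.1474, 0.1667]
eef_rot: [0.002, 0.066, 0.998, -0.0]
wrist_force: [0.5, -1.0, 0.3]
opening: 0.751
grasp_force: 0.0
```

Request:
arm_command:
  dp:
    - [0,0,0]
    - [0,0,-0.2]
    - [0,0,-0.4]
    - [0,0,-0.48]
    - [0,0,-0.48]
  turn:
    - [0,0,0]
    - [0,0,0]
    - [0,0,0]
    - [0,0,0]
    - [0,0,0]
  jaw: [0.75,0.75,0.75,0.75,0.75]

```text
time_s: 26.22
eef_pos: [0.5017, 0.1475, 0.2887]
eef_rot: [0.004, 0.066, 0.998, 0.0]
wrist_force: [-0.4, -0.1, -0.5]
opening: 0.748
grasp_force: 0.0
```

```bash
python3 - <<'E'
from ik import *
o=show();im=camera("wrist");cv2.imwrite("pics/w9.png",im);hsv=cv2.cvtColor(im,cv2.COLOR_BGR2HSV)
red=cv2.inRange(hsv,(0,200,200),(6,255,255));k,l,st,ce=cv2.connectedComponentsWithStats(red)
for i in range(1,k):
    if st[i][4]>500: print("red",st[i],ce[i].round(1),wray(o,*ce[i],.2))
tan=cv2.inRange(hsv,(15,50,120),(30,200,255));k,l,st,ce=cv2.connectedComponentsWithStats(tan)
for i in range(1,k):
    if st[i][4]>100 and abs(ce[i][0]-325)<40 and abs(ce[i][1]-160)<50: print("tan",st[i],cv2.minAreaRect(np.argwhere(l==i)[:,::-1].astype(np.float32)))
c=np.array([.501,.1475]);a=np.radians(-7.5);h=np.array([np.cos(a),np.sin(a)]);n=np.array([-h[1],h[0]])
for s,t in((-1,-1),(-1,1)): print(s,t,np.round(wproj(o,[*(c+.022*(s*h+t*n)),.06]),1))
az=-97.5
for A_ in(20,25):
    R=pick(az,A_);print(A_,[ik(gp((*c,.088),R,b)+[0,0,u],R).round(2).tolist() for b,u in((0,0),(.1,0),(.1,.12))])
R=pick(az,22);p=gp((*c,.088),R,.10)+[0,0,.10];print(p)
plan(p+[0,0,.05],R)
E
```

```text
t 26.23 p [0.5017 0.1475 0.2887] open 0.748 gf 0.0 F [-0.4 -0.1 -0.5]
[[-0.9913, 0.1311, 0.0076], [0.1311, 0.9914, -0.0001], [-0.0076, 0.0009, -1.0]] q [ 0.06  0.01  1.67 -0.    1.45 -1.38]
red [ 301  177   42   41 1059] [320.4 193.9] [0.48976499 0.1466835  0.2       ]
tan [304 143  37  33 427] ((322.0, 159.0), (32.0, 36.0), 90.0)
-1 -1 [304.5 153.9]
-1 1 [341.  153.9]
20 [[0.5, 0.79, 1.51, -0.89, 1.76, 0.91], [0.6, 0.88, 1.27, -0.84, 1.91, 0.85], [0.6, 0.74, 1.25, -0.89, 2.02, 0.71]]
25 [[0.48, 0.74, 1.53, -0.84, 1.7, 0.89], [0.58, 0.81, 1.31, -0.79, 1.86, 0.84], [0.58, 0.68, 1.27, -0.84, 1.98, 0.7]]
[0.51080276 0.22195939 0.21834313]
dp [-0.0, 0.075, 0.018] turn [0.441, -0.439, 0.651] rows>=2.5
dp [0.027, 0.072, -0.002] turn [0.441, -0.439, 0.651] rows>=2.5
dp [0.046, 0.056, -0.026] turn [0.441, -0.439, 0.651] rows>=2.5
dp [0.053, 0.03, -0.048] turn [0.441, -0.439, 0.651] rows>=2.5
```

Request:
arm_command:
  dp:
    - [0,0.025,0.006]
    - [0,0.05,0.012]
    - [0,0.075,0.018]
  turn:
    - [0.147,-0.146,0.217]
    - [0.294,-0.292,0.434]
    - [0.441,-0.439,0.651]
  jaw: [0.75,0.75,0.75]

```text
time_s: 26.65
eef_pos: [0.5023, 0.1657, 0.2804]
eef_rot: [0.108, 0.234, 0.958, -0.123]
wrist_force: [-0.6, -0.2, -0.5]
opening: 0.754
grasp_force: 0.0
```

Request:
arm_command:
  dp:
    - [0.01,0.025,0]
    - [0.02,0.05,0]
    - [0.027,0.072,0]
  turn:
    - [0.147,-0.146,0.217]
    - [0.294,-0.292,0.434]
    - [0.441,-0.439,0.651]
  jaw: [0.75,0.75,0.75]

```text
time_s: 27.02
eef_pos: [0.5048, 0.1844, 0.2753]
eef_rot: [0.208, 0.387, 0.866, -0.238]
wrist_force: [0.3, 0.1, 1.3]
opening: 0.747
grasp_force: 0.0
```

Request:
arm_command:
  dp:
    - [0.015,0.02,-0.01]
    - [0.03,0.04,-0.02]
    - [0.046,0.056,-0.026]
  turn:
    - [0.147,-0.146,0.217]
    - [0.294,-0.292,0.434]
    - [0.441,-0.439,0.651]
  jaw: [0.75,0.75,0.75]

```text
time_s: 27.4
eef_pos: [0.5075, 0.203, 0.2706]
eef_rot: [0.297, 0.519, 0.726, -0.34]
wrist_force: [0.3, 0.6, 0.9]
opening: 0.748
grasp_force: 0.0
```

Request:
arm_command:
  dp:
    - [0.02,0.01,-0.02]
    - [0.035,0.02,-0.03]
    - [0.053,0.03,-0.048]
    - [0.053,0.03,-0.048]
  turn:
    - [0.147,-0.146,0.217]
    - [0.294,-0.292,0.434]
    - [0.441,-0.439,0.651]
    - [0.441,-0.439,0.651]
  jaw: [0.75,0.75,0.75,0.75]

```text
time_s: 27.9
eef_pos: [0.5103, 0.221, 0.2634]
eef_rot: [0.368, 0.621, 0.548, -0.424]
wrist_force: [-0.1, -0.0, -0.8]
opening: 0.75
grasp_force: 0.0
```

```bash
python3 - <<'E'
from ik import *
o=show();im=camera("wrist");cv2.imwrite("pics/w10.png",im);hsv=cv2.cvtColor(im,cv2.COLOR_BGR2HSV)
c=np.array([.500,.1475])
red=cv2.inRange(hsv,(0,190,60),(6,255,255))+cv2.inRange(hsv,(174,190,60),(180,255,255));k,l,st,ce=cv2.connectedComponentsWithStats(red)
for z in(.08,.1,.15,.19):
    u,v=wproj(o,[*c,z]);vi=int(np.clip(v,0,399));i=l[vi,int(u)]
    if i: xs=np.flatnonzero(l[vi]==i);print(z,round(u,1),round(v,1),xs.min(),xs.max(),(xs.min()+xs.max())/2)
R=pick(-97.5,22);plan(gp((*c,.09),R,.09),R)
E
```

```text
t 27.9 p [0.5103 0.221  0.2634] open 0.75 gf 0.0 F [-0.1 -0.  -0.8]
[[0.0408, 0.9916, -0.1228], [0.3682, -0.1292, -0.9207], [-0.9289, -0.0076, -0.3703]] q [ 0.6   0.73  1.2  -0.89  2.04  0.66]
0.08 325.2 34.8 300 337 318.5
0.1 325.1 53.0 299 337 318.0
0.15 324.8 105.0 297 338 317.5
0.19 324.5 152.8 296 337 316.5
dp [0.538, 0.001, 0.253] turn [0.0, 0.004, 0.013] rows>=2.4
```

The shaft's image columns (296–338) put the leg about 6 mm further towards -x than commanded, at (0.494, 0.148). Correcting for that before going in.

```bash
python3 - <<'E'
from ik import *
c=np.array([.4945,.148])
R=pick(-97.5,22);p=gp((*c,.09),R,.09);plan(p,R);plan(gp((*c,.09),R),R,p0=p,R0=R)
E
```

```text
dp [0.538, -0.021, 0.253] turn [0.0, 0.004, 0.013] rows>=2.4
dp [-0.0, 0.0, 0.36] turn [0.0, 0.0, 0.0] rows>=1.4
```

Request:
arm_command:
  dp:
    - [0.18,-0.02,0.06]
    - [0.36,-0.021,0.15]
    - [0.538,-0.021,0.253]
    - [0.538,-0.021,0.253]
  turn:
    - [0,0,0.01]
    - [0,0,0.013]
    - [0,0,0.013]
    - [0,0,0.013]
  jaw: [0.8,0.8,0.8,0.8]

```text
time_s: 28.45
eef_pos: [0.502, 0.2123, 0.1169]
eef_rot: [0.369, 0.622, 0.546, -0.422]
wrist_force: [-1.5, -1.0, 0.4]
opening: 0.804
grasp_force: 0.0
```

```bash
python3 - <<'E'
from ik import *
o=show();im=camera("wrist");hsv=cv2.cvtColor(im,cv2.COLOR_BGR2HSV);cv2.imwrite("pics/w11.png",im)
c=np.array([.4945,.148])
red=cv2.inRange(hsv,(0,190,60),(6,255,255))+cv2.inRange(hsv,(174,190,60),(180,255,255));k,l,st,ce=cv2.connectedComponentsWithStats(red)
for z in(.08,.1,.15,.19):
    u,v=wproj(o,[*c,z]);vi=int(np.clip(v,0,399));i=l[vi,int(u)]
    if i: xs=np.flatnonzero(l[vi]==i);print(z,round(u,1),round(v,1),xs.min(),xs.max(),(xs.min()+xs.max())/2)
i=l[int(wproj(o,[*c,.12])[1]),int(wproj(o,[*c,.12])[0])];print(st[i],"pred tip near/far edge",wproj(o,[c[0],c[1]+.017,.2]),wproj(o,[c[0],c[1]-.017,.2]),"shaft bottom",wproj(o,[c[0],c[1]+.017,.06]))
R=pick(-97.5,22);plan(gp((*c,.09),R),R)
E
```

```text
t 28.45 p [0.502  0.2123 0.1169] open 0.804 gf 0.0 F [-1.5 -1.   0.4]
[[0.047, 0.9913, -0.1229], [0.3682, -0.1316, -0.9204], [-0.9285, -0.002, -0.3712]] q [ 0.59  0.9   1.24 -0.82  1.89  0.84]
0.08 326.4 198.9 303 348 325.5
0.1 326.3 226.5 304 348 326.0
0.15 326.1 294.9 284 348 316.0
[ 284  193   66  151 7200] pred tip near/far edge (np.float64(322.8850335066637), np.float64(366.6554138437361)) (np.float64(328.28824042358093), np.float64(349.3233077430456)) shaft bottom (np.float64(323.44181310723917), np.float64(167.0946504807268))
dp [0.012, -0.002, 0.366] turn [0.0, 0.003, -0.006] rows>=1.5
```

Request:
arm_command:
  dp:
    - [0,0,0.12]
    - [0,0,0.25]
    - [0,0,0.36]
    - [0,0,0.36]
    - [0,0,0.36]
  turn:
    - [0,0,0]
    - [0,0,0]
    - [0,0,0]
    - [0,0,0]
    - [0,0,0]
  jaw: [0.8,0.8,0.8,0.8,0.5]

```text
time_s: 29.12
eef_pos: [0.4951, 0.1325, 0.0886]
eef_rot: [0.371, 0.626, 0.545, -0.417]
wrist_force: [-0.2, -0.0, 0.5]
opening: 0.603
grasp_force: 0.0
```

Request:
arm_command:
  dp:
    - [0,0,0]
    - [0,0,0]
    - [0,0,0]
  turn:
    - [0,0,0]
    - [0,0,0]
    - [0,0,0]
  jaw: [0,0,0]

```text
time_s: 29.5
eef_pos: [0.4943, 0.1325, 0.0877]
eef_rot: [0.371, 0.625, 0.545, -0.418]
wrist_force: [0.1, 2.9, 5.7]
opening: 0.379
grasp_force: 58.9
```

```bash
cat > st.py <<'E'
from ik import *
yaw=.13;Y=np.array([np.sin(yaw),np.cos(yaw),0]);X=np.array([np.cos(yaw),-np.sin(yaw),0]);O=np.array([.6535,.2085,0])
def S(x,y,z): return O+x*X+y*Y+[0,0,z]
E
python3 - <<'E'
from st import *
o=show();G=o["eef_pos"]-.019*rot(o).apply([0,0,1]);print("G",G)
print("lift",rot(o).inv().apply([0,0,.25])/.25)
s_=G[2]; print("leg grip s",s_)
E
```

```text
t 29.5 p [0.4943 0.1325 0.0877] open 0.379 gf 58.9 F [0.1 2.9 5.7]
[[0.057, 0.9913, -0.1187], [0.3701, -0.1314, -0.9196], [-0.9272, 0.0085, -0.3744]] q [ 0.5   0.85  1.41 -0.87  1.75  0.9 ]
G [0.49659654 0.1499343  0.09484923]
lift [-0.92723101  0.00845856 -0.37439432]
leg grip s 0.09484923066650655
```

Request:
arm_command:
  dp:
    - [-0.1,0,-0.04]
    - [-0.3,0,-0.12]
    - [-0.5,0.005,-0.2]
    - [-0.7,0.006,-0.28]
    - [-0.9,0.008,-0.364]
  turn:
    - [0,0,0]
    - [0,0,0]
    - [0,0,0]
    - [0,0,0]
    - [0,0,0]
  jaw: [0,0,0,0,0]

```text
time_s: 30.12
eef_pos: [0.4939, 0.1318, 0.3302]
eef_rot: [0.37, 0.625, 0.545, -0.419]
wrist_force: [0.4, -0.1, -2.0]
opening: 0.379
grasp_force: 59.6
```

```bash
cat >> st.py <<'E'
RP=Rn.from_matrix([[0.057,0.9913,-0.1187],[0.3701,-0.1314,-0.9196],[-0.9272,0.0085,-0.3744]])
def Rplace(az=-97.5):
    n=np.array([np.cos(np.radians(az)),np.sin(np.radians(az)),0]);up=np.array([0,0,1.]);dn=-up
    B=np.array([-Y,dn,np.cross(-Y,dn)]).T;C=np.array([up,n,np.cross(up,n)]).T
    return Rn.from_matrix(B@C.T)*RP
E
python3 - <<'E'
from st import *
o=show();R=Rplace();print(R.as_matrix().round(3).tolist())
for dz in(.15,.08,0):
  p=gp(S(0,.019,.105+dz),R);print(p.round(4),ik(p,R).round(2))
plan(gp(S(0,.019,.255),R),R)
E
```

```text
t 30.12 p [0.4939 0.1318 0.3302] open 0.379 gf 59.6 F [ 0.4 -0.1 -2. ]
[[0.0543, 0.9913, -0.1198], [0.3716, -0.1314, -0.9191], [-0.9268, 0.0053, -0.3755]] q [ 0.5   0.5   1.4  -0.95  1.98  0.59]
[[0.128, 0.99, 0.051], [0.918, -0.138, 0.371], [0.374, -0.001, -0.927]]
[0.6569 0.2344 0.2374] [-0.    0.36  1.42  0.39  1.33  0.05]
[0.6569 0.2344 0.1674] [-0.    0.4   1.5   0.41  1.21 -0.  ]
[0.6569 0.2344 0.0874] [-0.    0.48  1.56  0.43  1.09 -0.06]
dp [0.133, 0.148, -0.079] turn [0.004, 0.749, 0.002] rows>=2.1
dp [0.153, 0.147, -0.022] turn [0.004, 0.749, 0.002] rows>=2.1
dp [0.15, 0.147, 0.038] turn [0.004, 0.749, 0.002] rows>=2.1
dp [0.125, 0.147, 0.092] turn [0.004, 0.749, 0.002] rows>=2.1
```

Request:
arm_command:
  dp:
    - [0.044,0.05,-0.026]
    - [0.09,0.1,-0.05]
    - [0.133,0.148,-0.079]
  turn:
    - [0,0.25,0]
    - [0,0.5,0]
    - [0.004,0.749,0]
  jaw: [0,0,0]

```text
time_s: 30.5
eef_pos: [0.5353, 0.1582, 0.3053]
eef_rot: [0.255, 0.695, 0.607, -0.288]
wrist_force: [0.3, 0.2, -2.5]
opening: 0.381
grasp_force: 59.4
```

Request:
arm_command:
  dp:
    - [0.05,0.05,-0.01]
    - [0.1,0.1,-0.015]
    - [0.153,0.147,-0.022]
  turn:
    - [0,0.25,0]
    - [0,0.5,0]
    - [0.004,0.749,0]
  jaw: [0,0,0]

```text
time_s: 30.88
eef_pos: [0.576, 0.1835, 0.2823]
eef_rot: [0.131, 0.738, 0.645, -0.148]
wrist_force: [-1.2, -0.3, -3.2]
opening: 0.385
grasp_force: 59.5
```

Request:
arm_command:
  dp:
    - [0.05,0.05,0.01]
    - [0.1,0.1,0.025]
    - [0.15,0.147,0.038]
  turn:
    - [0,0.25,0]
    - [0,0.5,0]
    - [0.004,0.749,0]
  jaw: [0,0,0]

```text
time_s: 31.25
eef_pos: [0.6166, 0.2088, 0.259]
eef_rot: [0.003, 0.753, 0.658, -0.002]
wrist_force: [0.5, 0.5, -2.1]
opening: 0.38
grasp_force: 59.5
```

Request:
arm_command:
  dp:
    - [0.04,0.05,0.03]
    - [0.08,0.1,0.06]
    - [0.125,0.147,0.092]
    - [0.125,0.147,0.092]
    - [0.125,0.147,0.092]
  turn:
    - [0,0.25,0]
    - [0,0.5,0]
    - [0.004,0.749,0]
    - [0.004,0.749,0]
    - [0.004,0.749,0]
  jaw: [0,0,0,0,0]

```text
time_s: 31.88
eef_pos: [0.6565, 0.2339, 0.2358]
eef_rot: [-0.125, 0.74, 0.646, 0.142]
wrist_force: [-0.2, -0.2, -0.8]
opening: 0.381
grasp_force: 59.7
```

```bash
python3 - <<'E'
from st import *
o=show();R=Rplace();plan(gp(S(0,.019,.15),R),R)
t=camera("top");cv2.imwrite("pics/t12.png",t)
a=cv2.resize(t[150:230,150:340],None,fx=4.2,fy=4.2,interpolation=cv2.INTER_CUBIC)
im=camera("wrist");cv2.imwrite("pics/w12.png",im)
b=cv2.resize(im,(400,250));b=np.pad(b,((0,0),(0,a.shape[1]-400),(0,0)))
cv2.imwrite("pics/c12.png",np.vstack([a,b]));print(a.shape)
E
```

```text
t 31.88 p [0.6565 0.2339 0.2358] open 0.381 gf 59.7 F [-0.2 -0.2 -0.8]
[[0.1254, 0.9909, 0.0486], [0.9204, -0.1345, 0.3672], [0.3704, -0.0013, -0.9289]] q [-0.    0.36  1.42  0.39  1.33  0.05]
dp [-0.151, 0.002, 0.385] turn [-0.003, 0.008, 0.006] rows>=1.7
(336, 798, 3)
```

View pics/c12.png

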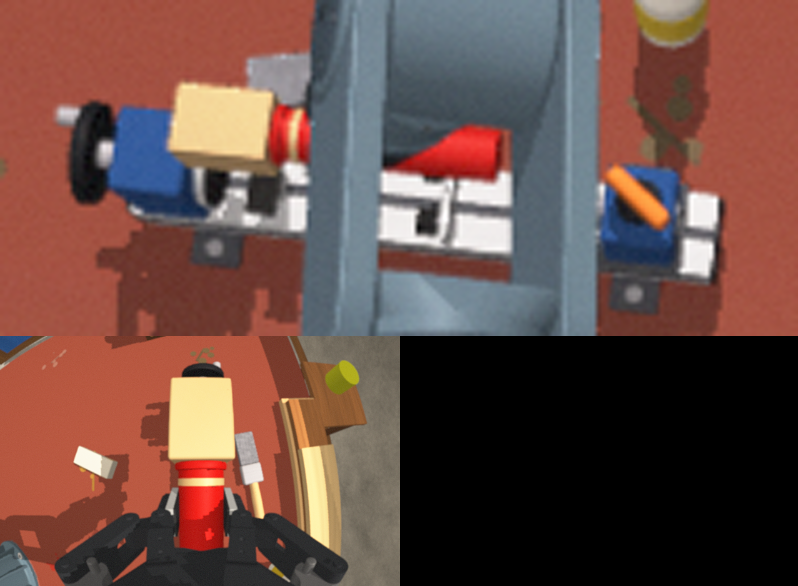

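```bash
python3 - <<'E'
from st import *
f=lambda x,y,z:ray("top",150+x/4.2,150+y/4.2,z)
def st(p): d=p-O;return np.array([d@X,d@Y,p[2]]).round(4)
for n,x,y,z in[("sqA",185,83,.277),("sqB",172,155,.277),("inA",278,92,.277),("inB",265,163,.277),("tipA",502,128,.255),("tipB",498,180,.255)]: print(n,st(f(x,y,z)))
o=get_obs();print("G",st(o["eef_pos"]-.019*rot(o).apply([0,0,1])))
# knob check
print("knob",st(f(637,196,.169)),"flat",st(f(262,193,.0825)))
E
```

```text
sqA [0.0174 0.106  0.277 ]
sqB [-0.0281  0.1071  0.277 ]
inA [0.018  0.0486 0.277 ]
inB [-0.0269  0.0502  0.277 ]
tipA [ 0.0155 -0.0877  0.255 ]
tipB [-0.0176 -0.0893  0.255 ]
G [-2.000e-04  1.920e-02  2.543e-01]
knob [-0.0013 -0.1714  0.169 ] flat [-0.0108  0.0956  0.0825]
```

The leg hangs level, with its block towards the headstock (square end at y≈0.107 of the stand, tip at -0.088), and the tailstock is at 0.061. Lowering now.

Request:
arm_command:
  dp:
    - [-0.06,0,0.14]
    - [-0.11,0,0.28]
    - [-0.151,0,0.385]
    - [-0.151,0,0.385]
    - [-0.151,0,0.385]
  turn:
    - [0,0,0]
    - [0,0,0]
    - [0,0.008,0.006]
    - [0,0.008,0.006]
    - [0,0.008,0.006]
  jaw: [0,0,0,0,0]

```text
time_s: 32.6
eef_pos: [0.6578, 0.2351, 0.1343]
eef_rot: [-0.126, 0.74, 0.645, 0.145]
wrist_force: [0.5, -0.5, -1.3]
opening: 0.378
grasp_force: 59.8
```

```bash
python3 - <<'E'
from st import *
o=show();R=Rplace();G=o["eef_pos"]-.019*rot(o).apply([0,0,1]);d=G-O;print("G",d@X,d@Y,G[2]);plan(gp(S(0,.019,.112),R),R);plan(gp(S(0,.019,.105),R),R)
E
```

```text
t 32.6 p [0.6578 0.2351 0.1343] open 0.378 gf 59.8 F [ 0.5 -0.5 -1.3]
[[0.127, 0.9905, 0.0522], [0.9176, -0.1373, 0.3731], [0.3767, 0.0005, -0.9263]] q [-0.    0.47  1.49  0.42  1.16 -0.03]
G 0.000788600056688469 0.019817742860656382 0.15190033032316594
dp [-0.063, -0.003, 0.147] turn [0.002, -0.005, 0.002] rows>=0.6
dp [-0.074, -0.003, 0.173] turn [0.002, -0.005, 0.002] rows>=0.8
```

Request:
arm_command:
  dp:
    - [-0.03,-0.003,0.07]
    - [-0.055,-0.003,0.13]
    - [-0.063,-0.003,0.147]
    - [-0.068,-0.003,0.16]
    - [-0.068,-0.003,0.16]
  turn:
    - [0,0,0]
    - [0,0,0]
    - [0,0,0]
    - [0,0,0]
    - [0,0,0]
  jaw: [0,0,0,0,0]

```text
time_s: 33.22
eef_pos: [0.6581, 0.2338, 0.0906]
eef_rot: [-0.125, 0.74, 0.644, 0.146]
wrist_force: [3.5, -0.3, 4.4]
opening: 0.38
grasp_force: 60.5
```

```bash
python3 - <<'E'
from st import *
o=show();G=o["eef_pos"]-.019*rot(o).apply([0,0,1]);d=G-O;print("G",d@X,d@Y,G[2],o["torque"])
cv2.imwrite("pics/w13.png",camera("wrist"))
E
```

```text
t 33.23 p [0.6581 0.2338 0.0906] open 0.38 gf 60.5 F [ 3.5 -0.3  4.4]
[[0.128, 0.9903, 0.0546], [0.9171, -0.1391, 0.3736], [0.3776, 0.0022, -0.926]] q [-0.    0.52  1.51  0.44  1.09 -0.07]
G 0.0011968606793397825 0.018546107563387374 0.10816242938351092 [-0.04111483 -0.56097489 -0.02273701]
```

Request:
arm_command:
  dp:
    - [-0.004,0,0.008]
    - [-0.004,0,0.01]
  turn:
    - [0,0,0]
    - [0,0,0]
  jaw: [0,0]

```text
time_s: 33.52
eef_pos: [0.6588, 0.2338, 0.0899]
eef_rot: [-0.125, 0.74, 0.644, 0.147]
wrist_force: [-0.6, -4.0, 16.6]
opening: 0.378
grasp_force: 61.8
```

Request:
arm_command:
  dp:
    - [0,0,0]
    - [0,0,0]
    - [0,0,0]
    - [0,0,0]
  turn:
    - [0,0,0]
    - [0,0,0]
    - [0,0,0]
    - [0,0,0]
  jaw: [0.45,0.55,0.7,0.7]

```text
time_s: 34.02
eef_pos: [0.6555, 0.2341, 0.0855]
eef_rot: [-0.127, 0.741, 0.644, 0.144]
wrist_force: [0.4, -0.6, 0.6]
opening: 0.7
grasp_force: 0.0
```

```bash
python3 - <<'E'
from st import *
o=show();print(rot(o).inv().apply([0,0,.16])/.25);im=camera("wrist");cv2.imwrite("pics/w14.png",im)
E
```

```text
t 34.02 p [0.6555 0.2341 0.0855] open 0.7 gf 0.0 F [ 0.4 -0.6  0.6]
[[0.1292, 0.9904, 0.0489], [0.9174, -0.1381, 0.3733], [0.3764, -0.0034, -0.9264]] q [-0.    0.53  1.52  0.44  1.09 -0.07]
[ 0.24092227 -0.00216534 -0.59291801]
```

View pics/w14.png

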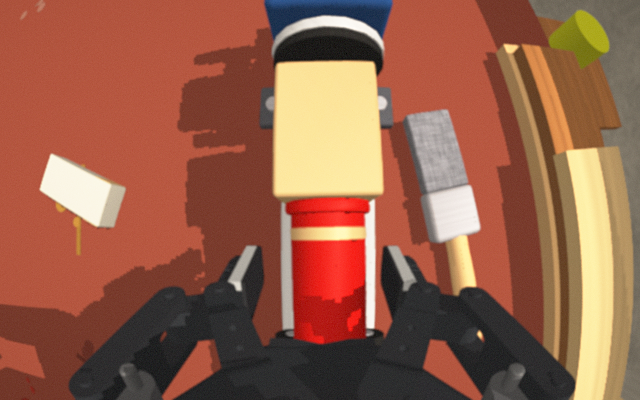

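The leg rests centred: block at columns 275–383, head disc at 275–385. Now retreat and go to the knob, using the half-turn-equivalent grasp.

Request:
arm_command:
  dp:
    - [0.08,0,-0.2]
    - [0.16,-0.001,-0.4]
    - [0.24,-0.002,-0.593]
  turn:
    - [0,0,0]
    - [0,0,0]
    - [0,0,0]
  jaw: [0.7,0.7,0.7]

```text
time_s: 34.45
eef_pos: [0.6556, 0.2337, 0.2477]
eef_rot: [-0.127, 0.741, 0.644, 0.144]
wrist_force: [0.6, 0.8, 0.4]
opening: 0.7
grasp_force: 0.0
```

```bash
python3 - <<'E'
from st import *
o=show();p,R=(.631,.0375,.26),Rdown(44.7);print(ik(p,R).round(2));plan(p,R)
E
```

```text
t 34.45 p [0.6556 0.2337 0.2477] open 0.7 gf 0.0 F [0.6 0.8 0.4]
[[0.1291, 0.9904, 0.0499], [0.9174, -0.1384, 0.3732], [0.3765, -0.0024, -0.9264]] q [-0.    0.35  1.41  0.39  1.35  0.05]
[-0.13  0.3   1.41  0.    1.43  0.66]
dp [-0.357, 0.006, -0.172] turn [-0.122, -0.355, 0.614] rows>=2.0
dp [-0.36, 0.131, -0.1] turn [-0.122, -0.355, 0.614] rows>=2.0
```

Request:
arm_command:
  dp:
    - [-0.12,0,-0.06]
    - [-0.24,0,-0.12]
    - [-0.357,0.006,-0.172]
  turn:
    - [-0.04,-0.12,0.2]
    - [-0.08,-0.24,0.4]
    - [-0.122,-0.355,0.614]
  jaw: [0.5,0.5,0.5]

```text
time_s: 34.83
eef_pos: [0.6434, 0.1347, 0.2528]
eef_rot: [-0.064, 0.849, 0.52, 0.073]
wrist_force: [-0.3, -1.0, 0.5]
opening: 0.502
grasp_force: 0.0
```

Request:
arm_command:
  dp:
    - [-0.12,0.04,-0.03]
    - [-0.24,0.09,-0.06]
    - [-0.36,0.131,-0.1]
    - [-0.36,0.131,-0.1]
  turn:
    - [-0.04,-0.12,0.2]
    - [-0.08,-0.24,0.4]
    - [-0.122,-0.355,0.614]
    - [-0.122,-0.355,0.614]
  jaw: [0.5,0.5,0.5,0.5]

```text
time_s: 35.33
eef_pos: [0.6316, 0.0366, 0.2588]
eef_rot: [0.0, 0.925, 0.38, 0.0]
wrist_force: [0.1, 0.6, 0.1]
opening: 0.497
grasp_force: 0.0
```

```bash
python3 - <<'E'
from st import *
o=show();plan((.631,.0375,.152),Rdown(44.7))
im=camera("wrist");hsv=cv2.cvtColor(im,cv2.COLOR_BGR2HSV);m=cv2.inRange(hsv,(8,200,180),(20,255,255))
k,l,st,ce=cv2.connectedComponentsWithStats(m);i=1+np.argmax(st[1:,4]);print(st[i],ce[i],wray(o,*ce[i],.167))
r=cv2.minAreaRect(np.argwhere(l==i)[:,::-1].astype(np.float32));print(r)
b=cv2.boxPoints(r);print([wray(o,*q,.169)[:2].round(4).tolist() for q in b])
E
```

```text
t 35.33 p [0.6316 0.0366 0.2588] open 0.497 gf 0.0 F [0.1 0.6 0.1]
[[0.7115, 0.7026, 0.0002], [0.7026, -0.7115, -0.0004], [-0.0001, 0.0004, -1.0]] q [-0.13  0.29  1.42 -0.    1.43  0.66]
dp [0.001, -0.005, 0.427] turn [0.001, 0.0, -0.002] rows>=1.7
[313 168  17  64 968] [320.90805785 199.10123967] [0.63216803 0.03938079 0.167     ]
((321.0, 199.5), (63.0, 16.0), 90.0)
[[0.6459, 0.0614], [0.6545, 0.0527], [0.6181, 0.0163], [0.609, 0.0255]]
```

Request:
arm_command:
  dp:
    - [0,-0.003,0.2]
    - [0,-0.003,0.38]
    - [0,-0.003,0.427]
    - [0,-0.003,0.427]
    - [0,-0.003,0.427]
  turn:
    - [0,0,0]
    - [0,0,0]
    - [0,0,0]
    - [0,0,0]
    - [0,0,0]
  jaw: [0.5,0.5,0.5,0.5,0]

```text
time_s: 36.0
eef_pos: [0.6324, 0.0382, 0.1542]
eef_rot: [0.001, 0.925, 0.381, 0.002]
wrist_force: [0.4, -0.1, -0.1]
opening: 0.298
grasp_force: 0.0
```

Request:
arm_command:
  dp:
    - [0,0,0]
    - [0,0,0]
    - [0,0,0]
  turn:
    - [0,0,0]
    - [0,0,0]
    - [0,0,0]
  jaw: [0,0,0]

```text
time_s: 36.38
eef_pos: [0.6324, 0.0381, 0.1544]
eef_rot: [0.001, 0.925, 0.38, 0.002]
wrist_force: [0.1, 0.9, 6.8]
opening: 0.135
grasp_force: 60.0
```

```bash
python3 - <<'E'
from st import *
o=show();d=o["eef_pos"]-O;print("st",d@X,d@Y);print("per 10mm",rot(o).inv().apply(Y)*.01/.25)
E
```

```text
t 36.38 p [0.6324 0.0381 0.1544] open 0.135 gf 60.0 F [0.1 0.9 6.8]
[[0.7105, 0.7037, 0.0041], [0.7037, -0.7105, -0.0003], [0.0027, 0.0031, -1.0]] q [-0.13  0.38  1.52  0.    1.24  0.66]
st 0.001122358800767453 -0.1717163466782346
per 10mm [ 3.15935583e-02 -2.45325703e-02  8.33765574e-06]
```

Request:
arm_command:
  dp:
    - [0.02,-0.015,0]
    - [0.04,-0.03,0]
    - [0.06,-0.046,0]
    - [0.079,-0.061,0]
    - [0.079,-0.061,0]
  turn:
    - [0,0,0]
    - [0,0,0]
    - [0,0,0]
    - [0,0,0]
    - [0,0,0]
  jaw: [0,0,0,0,0]

```text
time_s: 37.0
eef_pos: [0.6357, 0.063, 0.1544]
eef_rot: [0.001, 0.925, 0.381, 0.002]
wrist_force: [-0.8, 0.6, 6.2]
opening: 0.132
grasp_force: 60.1
```

```bash
cat > f.py <<'E'
from st import *
o=show();d=o["eef_pos"]-O;print("st",d@X,d@Y,"Fy",o["wrist_force"]@Y,"Fx",o["wrist_force"]@X,"tq",o["torque"].round(2))
E
python3 f.py
```

```text
t 37.0 p [0.6357 0.063  0.1544] open 0.132 gf 60.1 F [-0.8  0.6  6.2]
[[0.7104, 0.7038, 0.0041], [0.7038, -0.7104, -0.0003], [0.0028, 0.0031, -1.0]] q [-0.09  0.39  1.51  0.    1.24  0.7 ]
st 0.0011876319865124004 -0.14653674768454272 Fy 0.5166285074214384 Fx -0.8361232745749899 tq [ 0.13  0.08 -0.09]
```

Request:
arm_command:
  dp:
    - [0.006,-0.005,0]
    - [0.0095,-0.0074,0]
    - [0.0095,-0.0074,0]
  turn:
    - [0,0,0]
    - [0,0,0]
    - [0,0,0]
  jaw: [0,0,0]

```text
time_s: 37.38
eef_pos: [0.636, 0.065, 0.1544]
eef_rot: [0.001, 0.925, 0.38, 0.001]
wrist_force: [-1.5, -2.0, 6.2]
opening: 0.131
grasp_force: 60.1
```

Request:
arm_command:
  dp:
    - [0.003,-0.0025,0]
    - [0.006,-0.005,0]
    - [0.006,-0.005,0]
  turn:
    - [0,0,0]
    - [0,0,0]
    - [0,0,0]
  jaw: [0,0,0]

```text
time_s: 37.75
eef_pos: [0.6362, 0.0668, 0.1543]
eef_rot: [0.001, 0.925, 0.38, 0.001]
wrist_force: [-0.4, -2.5, 6.7]
opening: 0.136
grasp_force: 60.1
```

```bash
python3 f.py
```

```text
t 37.75 p [0.6362 0.0668 0.1543] open 0.136 gf 60.1 F [-0.4 -2.5  6.7]
[[0.7107, 0.7035, 0.0038], [0.7035, -0.7107, -0.0017], [0.0016, 0.0039, -1.0]] q [-0.08  0.39  1.5  -0.    1.24  0.71]
st 0.0011885933903999085 -0.14270506810061187 Fy -2.5035392917417454 Fx -0.06604324592532283 tq [-0.44  0.19 -0.02]
```

Request:
arm_command:
  dp:
    - [0.003,-0.0025,0]
    - [0.006,-0.005,0]
    - [0.006,-0.005,0]
  turn:
    - [0,0,0]
    - [0,0,0]
    - [0,0,0]
  jaw: [0,0,0]

```text
time_s: 38.12
eef_pos: [0.6363, 0.0682, 0.1543]
eef_rot: [0.002, 0.925, 0.38, 0.001]
wrist_force: [-1.7, -4.4, 6.5]
opening: 0.13
grasp_force: 60.1
```

Request:
arm_command:
  dp:
    - [0.003,-0.0025,0]
    - [0.006,-0.005,0]
    - [0.006,-0.005,0]
  turn:
    - [0,0,0]
    - [0,0,0]
    - [0,0,0]
  jaw: [0,0,0]

```text
time_s: 38.5
eef_pos: [0.6364, 0.0684, 0.1544]
eef_rot: [0.003, 0.925, 0.38, 0.0]
wrist_force: [-2.8, -10.6, 8.0]
opening: 0.13
grasp_force: 60.1
```

```bash
python3 f.py
```

```text
t 38.5 p [0.6364 0.0684 0.1544] open 0.13 gf 60.1 F [ -2.8 -10.6   8. ]
[[0.7111, 0.703, 0.003], [0.703, -0.7111, -0.0053], [-0.0016, 0.0059, -1.0]] q [-0.08  0.39  1.5  -0.01  1.24  0.72]
st 0.0011766557297776742 -0.14115421174387335 Fy -10.86410470038563 Fx -1.4394905539599203 tq [-1.74  0.5   0.02]
```

Firm contact now (10.9 N, no further travel). Tightening while holding the push.

Request:
arm_command:
  dp:
    - [0.002,-0.0015,0]
    - [0.002,-0.0015,0]
    - [0.002,-0.0015,0]
    - [0.002,-0.0015,0]
  turn:
    - [0,0,0.25]
    - [0,0,0.5]
    - [0,0,0.75]
    - [0,0,0.85]
  jaw: [0,0,0,0]

```text
time_s: 39.0
eef_pos: [0.6361, 0.0688, 0.1543]
eef_rot: [0.003, 0.986, 0.165, 0.001]
wrist_force: [-3.2, -11.4, 7.7]
opening: 0.131
grasp_force: 60.3
```

Request:
arm_command:
  dp:
    - [0,0,0]
    - [0,0,0]
    - [0,0,0]
    - [0,0,0]
    - [0,0,0]
  turn:
    - [0,0,0.25]
    - [0,0,0.5]
    - [0,0,0.7]
    - [0,0,0.8]
    - [0,0,0.8]
  jaw: [0,0,0,0,0]

```text
time_s: 39.62
eef_pos: [0.6361, 0.0693, 0.1543]
eef_rot: [0.002, 0.999, -0.042, 0.001]
wrist_force: [-4.4, -9.2, 7.5]
opening: 0.134
grasp_force: 60.3
```

```bash
python3 f.py
```

```text
t 39.62 p [0.6361 0.0693 0.1543] open 0.134 gf 60.3 F [-4.4 -9.2  7.5]
[[0.9964, -0.0847, 0.0021], [-0.0847, -0.9964, -0.0048], [0.0025, 0.0046, -1.0]] q [-0.07  0.39  1.5  -0.    1.24  1.58]
st 0.0007783555955793819 -0.14031578762333285 Fy -9.735652505339504 Fx -3.2077110324701117 tq [-1.72  0.73 -0.14]
```

Request:
arm_command:
  dp:
    - [0,0,0]
    - [0,0,0]
    - [0,0,0]
    - [0,0,-0.2]
    - [0,0,-0.4]
  turn:
    - [0,0,0]
    - [0,0,0]
    - [0,0,0]
    - [0,0,0]
    - [0,0,0]
  jaw: [0.3,0.5,0.5,0.5,0.5]

```text
time_s: 40.25
eef_pos: [0.6346, 0.0727, 0.252]
eef_rot: [-0.0, 0.999, -0.041, -0.001]
wrist_force: [0.8, 0.6, 0.8]
opening: 0.504
grasp_force: 0.0
```

Request:
arm_command:
  dp:
    - [-0.2,0,-0.1]
    - [-0.4,0,-0.2]
    - [-0.6,0,-0.3]
    - [-0.8,0,-0.3]
    - [-0.8,0,-0.3]
  turn:
    - [0,0,0]
    - [0,0,0]
    - [0,0,0]
    - [0,0,0]
    - [0,0,0]
  jaw: [0.5,0.5,0.5,0.5,0.5]

```text
time_s: 40.88
eef_pos: [0.4336, 0.0898, 0.3273]
eef_rot: [-0.0, 0.999, -0.041, 0.001]
wrist_force: [0.1, -0.5, 0.2]
opening: 0.499
grasp_force: 0.0
```

```bash
python3 - <<'E'
from st import *
o=show();t=camera("top");s=camera("scene")
a=cv2.resize(t[150:230,155:335],None,fx=4.4,fy=4.4,interpolation=cv2.INTER_CUBIC)
b=cv2.resize(s[175:265,310:490],None,fx=2.6,fy=2.6,interpolation=cv2.INTER_CUBIC)
cv2.imwrite("pics/end.png",np.vstack([a,np.pad(b,((0,0),(0,a.shape[1]-b.shape[1]),(0,0)))]))
E
```

```text
t 40.88 p [0.4336 0.0898 0.3273] open 0.499 gf 0.0 F [ 0.1 -0.5  0.2]
[[0.9966, -0.0819, 0.0013], [-0.0819, -0.9966, 0.0], [0.0012, -0.0001, -1.0]] q [-0.07 -0.2   1.79  0.    1.55  1.59]
```

View pics/end.png

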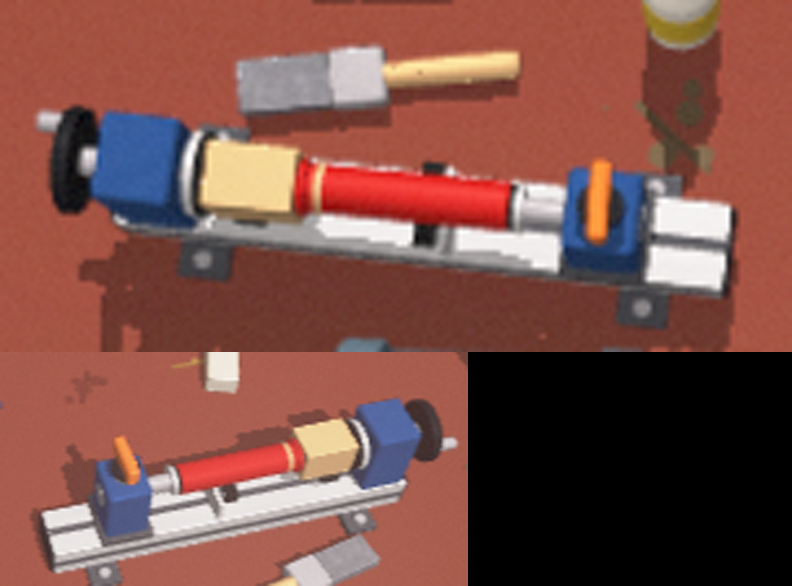

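The leg sits on the turning axis between both discs: its square end is at the headstock disc (crop (200,180)), its round end is at the tail disc (513,205), and the orange bar lies along the stand's x, so the clamp is tight. Handing in.

```bash
python3 -c "
from bench import *
print(hand_in())"
```

```text
the job is handed in; nothing more can be done
None
```

The red leg is mounted between the two discs with the clamp knob turned tight, and the job was handed in at about 41 s; it returned no verdict, but force readings and the final pictures show the leg held snugly on the axis.

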